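# Oil the roasting pan and rock the potato tub out over it

### The arm

A 7-joint arm with a two-finger parallel gripper is mounted at the origin on the work surface. World frame = base frame: x ahead of the robot, y to its left, z up, the work surface at z = 0. Lengths are in mm, angles in rad, forces in N, time in s.
With the tool pointing down it reaches from about 400 to 875 mm from the base axis. Payload 4.4 kg.
Tool frame: the origin (TCP) lies on the centre line of the jaws, within the pads' length; the fingertips stand 25 mm ahead of it and the grasp point (between the pads) lies 6 mm ahead of it; z points along the fingers, x is the direction in which the jaws open and shut, and the axes are right-handed (so a half turn about z gives the same grasp; the last joint's range is limited). The gripper opens to 85 mm and grips with 20 to 120 N. Pads are 22 mm wide; open, the fingers measure 114 mm over their backs; the gripper's body (76 mm by 85 mm) begins 54 mm behind the grasp point. The pads swing forward as they close: fully open they stand 13 mm farther back than shut.
Start: joints at [-1.215, 0.628, 0.038, 1.517, -0.027, 0.996, -0.02], TCP at [266.092, 593.054, 256.313] pointing down, gripper open.
Joint ranges: [-3.06, 3.06], [-0.37, 2.12], [-1.25, 1.32], [0.18, 2.47], [-1.1, 4.24], [0.23, 1.98], [-2.94, 2.94]. Speed limits (rad/s): [2.57, 2.57, 3.14, 3.14, 3.14, 3.14, 3.14].

### API

Orientations are given as [roll, pitch, yaw] about the fixed x, y, z axes, in that order (R = Rz(yaw) Ry(pitch) Rx(roll)).
In Python, from cell import ctrl, cams gives the robot as it stands. The module is installed in compiled form; this text tells all that it offers.
- The arm moves only by the tool step_arm, never from a script. Its arguments are lists of equal length, an entry for each row: "linear": the shift along the tool's x, y, z in mm, a list of three; "yaw": the turn about the tool's z in rad; "gripper": the opening, from -1 (shut) to 1 (fully open). A call has 1 to 8 rows; each row is the pose to reach, as a shift and turn from the pose commanded when the call began, along the tool's axes at that moment; what a row does not reach only later rows make up. A row lasts 1/12 s, in which the tool goes at most 41.7 mm and 7.16 degrees, less where a joint would pass 70% of its speed; a pose out of reach is approached as far as the arm can. A call with a gripper value outside its range is refused whole. The fingers move at their own pace and stop on an object; the grip force is fixed at half the most. Time passes only in rows, so rows that repeat a pose let the fingers close. It gives the time, the measured TCP pose, the force and the opening at its end, in the units of the state.
- ctrl.read_state(): the state, without advancing time (a new reading comes with each control period).
- cams.get_image(name): name is "side" or "top" or "wrist"; returns a dict with "frame" (480x640x3 uint8, red, green, blue), "depth" (480x640 float32, mm along the optical axis (not along the pixel's ray), 0 where there is no reading), "intrinsics" (3x3 intrinsics, pixels), "cam_to_world" (4x4, takes a point from camera to world coordinates). Camera axes: x right, y down, z forward; pixel columns grow to the right and rows downward; lengths in mm; the calibration is good to about 2 mm. The wrist camera is an equidistant fisheye: a pixel r from the principal point sees the ray r / f radians off the axis. A picture is of the moment at which its call begins.
- ctrl.finish_job(): hands the job in, once; it reports no verdict.
Trained networks look in the newest picture that a camera, given by its name, has taken for a name from the list of things; names that differ only in an ending like _2 or _b are one class to them, and where a whole thing is asked for, a point or a joint stands for the part that bears it (a point fixed in the world has none). Each returns a list of dicts, best first, with "conf" (0 to 1); they miss things now and then, are a little off and sometimes report something else, mostly with a low value. They report only what shows in the picture. A call takes as long as a camera call. They do not tell look-alikes from the thing itself.
- cams.regions_of(camera, name): "pixels" (480x640 bool, what is visible of it) and "pixel" ([column, row] in pixels, amid what is visible of it).
The state is a dict: "clock": time; "qpos": joint angles; "qd": joint speeds; "tau": joint torques, N m; "eef_pos": TCP position; "tool_rot": TCP orientation; "force": force on the tool from outside, world axes, zero at the start; "torque": the same for the moment, N m; "width": finger opening in mm.
Only numpy, scipy, OpenCV 4.12 (cv2) and the standard library are available. Lean on these libraries where they do the work, as an engineer would, in place of code of your own. Each camera call takes 0.05 s, during which the arm holds its last target.

### The job

Get the potatoes ready for roasting: press the cap of the oil spray can fully down for a moment and let it spring back up, then rock the heavy steel tub forward over its front bottom edge (the bar on its back is there to hold it by) so that all five potatoes roll into the roasting pan. The tub is too heavy to carry, so keep its front edge down on the chopping block; then rock it back to stand upright on the block without letting it fall, and let go. Leave the pan in its place and the other things on the counter alone.

Things in the scene. Friction and masses are not known exactly. Their poses are not given: they have to be found in the camera images.
- block: white plastic chopping block, fixed, 220 (x) x 200 (y) x 80 mm high; origin at the centre of its underside, z up. The tub stands on its top (80 mm above the counter); its -y side faces the pan.
- tub: heavy open steel tub (1.7 kg +-20 %, plus potatoes), loose on the block. Origin: middle of its underside; z up, -y the pouring direction (front), x along its 160 mm width. Upright back wall at y = +65 mm, rim at z = 128 mm; front wall leans outward 0.35 rad to a lip at y = -80, z = 113 mm. Stands on two round runners (6 mm radius) along x, at y = -57 (front) and +55 mm.
- tub_bar (a point): middle of the round horizontal steel bar (14 mm thick, 106 mm clear between its end brackets) on the back of the tub, to hold it by; it lies along x, at y = +110 mm, z = 115 mm in the tub's frame, 38 mm clear of the back wall. Axes as the tub's. The bar can turn between gripper fingers.
- tub_edge (a point): middle of the tub's front bottom edge: the underside of the front runner (y = -57 mm, z = 0 in the tub's frame, axes as the tub's), 14 to 26 mm in from the block's -y side. The tub rocks and rolls on it. Tipped 1.6 to 1.8 rad forward, its lip reaches into the pan and the potatoes roll out; from about 0.8 rad on it would fall over if not held back.
- pan: open aluminium roasting pan, loose (0.9 kg), 240 x 240 mm outside, 60 mm high, walls and floor 4 mm; origin at the centre of its underside. It stands on the counter about 10 mm beyond the block's -y side.
- potato0: small potato, an egg shape 50 x 42 mm, 55 g; origin at its centre. It starts in the tub.
- potato1: small potato, an egg shape 50 x 42 mm, 55 g; origin at its centre. It starts in the tub.
- potato2: small potato, an egg shape 50 x 42 mm, 55 g; origin at its centre. It starts in the tub.
- potato3: small potato, an egg shape 50 x 42 mm, 55 g; origin at its centre. It starts in the tub.
- potato4: small potato, an egg shape 50 x 42 mm, 55 g; origin at its centre. It starts in the tub.
- cap_top (a point): centre of the flat top of the round white cap (32 mm wide, 20 mm high) of the oil spray can, about 194 mm above the counter when up. The aluminium can (52 mm wide) is fixed in a bracket beyond the pan, its nozzle pointing to the pan. The cap is pressed straight down.
- cap (a joint): travel of the cap: 0 up, 0.006 m fully down; sprung, about 2 N to start and 5.5 N fully down.
- sauce: amber sauce bottle 56 mm wide, 170 mm high, a bystander beside the block; origin at its underside
- shaker: small shaker jar 44 mm wide, 90 mm high, a bystander near the pan; origin at its underside
- ramekin: lidded white ramekin 70 mm wide, 40 mm high, a bystander near the pan; origin at its underside
- turner: spatula 280 mm long lying on the counter, a bystander; origin on its underside
Things that resemble listed ones, but are neither listed nor needed, are in the scene too. What is shaped like the part that bears cap_top but orange is not meant.

How it is judged:
By the outcome, as a careful person would: the job done as asked, in the order asked, and still so for the second after the job is handed in, with the robot touching nothing.
It also fails if it takes over 72 s, if anything falls off the work surface, if the arm or the gripper's body presses on something with over 40 N, if the wrist force passes 120 N, or if a joint passes its speed limit or range.

## Working session

There is one attempt and no reset: what is moved stays moved. The work goes in short steps, Python scripts to look and compute and a tool call to move; the robot and the scene stay as the last step left them, time stands still between calls to the robot, and variables do not carry over. Pictures are saved under pics/ and viewed, and the job is handed in when it is done.

Besides the shell and the picture viewer there is one more tool, called after "Call:" by a JSON object that holds its "fn" and its "kwargs". step_arm: Moves the arm, as the interface text tells. Its arguments: {"type":"object","properties":{"linear":{"type":"array"},"yaw":{"type":"array"},"gripper":{"type":"array"}},"required":["linear","yaw","gripper"]}

```bash
mkdir -p pics
cat > h.py <<'E'
import numpy as np,cv2
from cell import ctrl,cams
def save(n,im): cv2.imwrite('pics/'+n+'.png',cv2.cvtColor(im,cv2.COLOR_RGB2BGR))
def px2w(d,u,v,z=None):
    K=d['intrinsics'];T=d['cam_to_world'];z=d['depth'][int(round(v)),int(round(u))] if z is None else z
    p=np.array([(u-K[0,2])/K[0,0]*z,(v-K[1,2])/K[1,1]*z,z,1]);return (T@p)[:3]
def cloud(d,mask=None):
    K=d['intrinsics'];T=d['cam_to_world'];Z=d['depth']
    v,u=np.nonzero((Z>0)&(mask if mask is not None else True));z=Z[v,u]
    p=np.stack([(u-K[0,2])/K[0,0]*z,(v-K[1,2])/K[1,1]*z,z,np.ones_like(z)]);return (T@p)[:3].T,u,v
E
python3 - <<'E'
from h import *
s=ctrl.read_state();print(s)
for n in ['side','top','wrist']:
    d=cams.get_image(n);save(n+'0',d['frame']);print(n,d['intrinsics'],d['cam_to_world'])
E
```

```text
{'clock': 0.0, 'qpos': array([-1.21479809,  0.62936761,  0.03843377,  1.51835067, -0.02703216,
        0.99630718, -0.02001348]), 'qd': array([-0.00208221, -0.00056843,  0.00040692,  0.00079484, -0.00077714,
       -0.0004967 ,  0.00125895]), 'tau': array([-4.77065405e-04, -5.63411021e+01,  1.22614469e+00, -1.93448210e+01,
        1.09723915e-02,  1.06607610e-02, -2.54661597e-05]), 'eef_pos': array([265.83686719, 592.52471696, 255.38050775]), 'tool_rot': array([-3.14158706e+00,  1.91547090e-03,  1.14897412e+00]), 'force': array([ 0.40199425, -0.16688147, -0.28418571]), 'torque': array([-0.03266473,  0.054119  , -0.0125572 ]), 'width': 85.43494468576526}
side [[523.87540859   0.         322.63631655]
 [  0.         523.87540859 232.4732179 ]
 [  0.           0.           1.        ]] [[ 9.99032037e-01  3.84073287e-03  4.38205136e-02  5.56712005e+02]
 [-3.54686096e-02 -5.18893917e-01  8.54102500e-01 -1.17531844e+03]
 [ 2.60185775e-02 -8.54830013e-01 -5.18255422e-01  8.14002074e+02]
 [ 0.00000000e+00  0.00000000e+00  0.00000000e+00  1.00000000e+00]]
top [[472.01671411   0.         321.47810501]
 [  0.         472.01671411 236.99244028]
 [  0.           0.           1.        ]] [[-4.84780266e-03 -9.97000435e-01  7.72439757e-02  5.43933387e+02]
 [-9.99746578e-01  6.53029045e-03  2.15437939e-02 -9.47634475e+01]
 [-2.19835975e-02 -7.71199603e-02 -9.96779431e-01  1.10909103e+03]
 [ 0.00000000e+00  0.00000000e+00  0.00000000e+00  1.00000000e+00]]
wrist [[371.64829954   0.         310.74470177]
 [  0.         371.64829954 234.17405141]
 [  0.           0.           1.        ]] [[ 4.10340447e-01  8.66647091e-01  2.83801933e-01  1.91920486e+02]
 [ 9.11930835e-01 -3.89384612e-01 -1.29467281e-01  6.25370281e+02]
 [-1.69433655e-03  3.11933395e-01 -9.50102461e-01  3.73578067e+02]
 [ 0.00000000e+00  0.00000000e+00  0.00000000e+00  1.00000000e+00]]
```

View pics/side0.png

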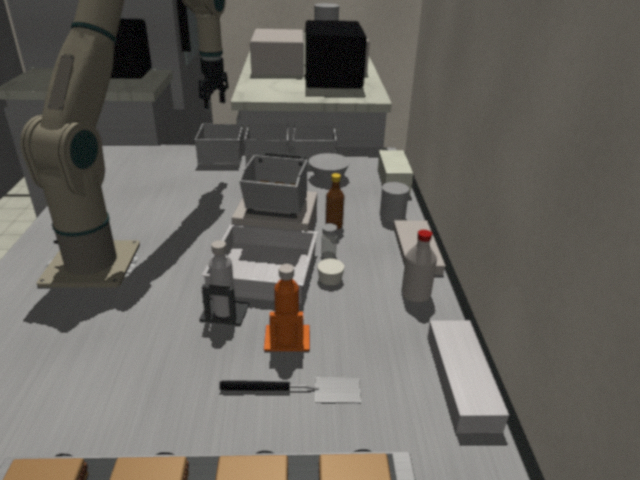

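View pics/top0.png

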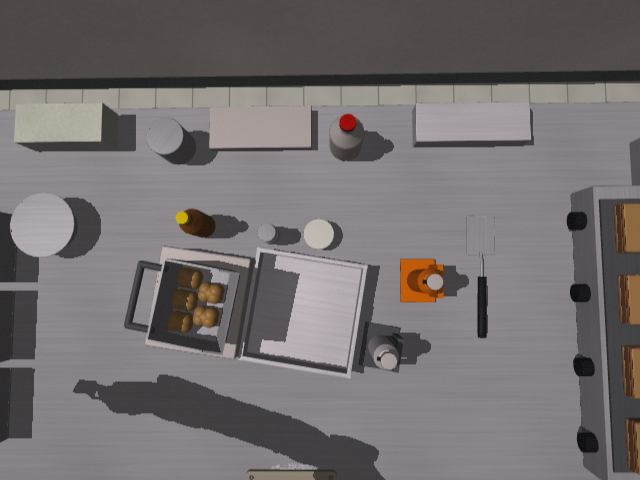

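View pics/wrist0.png

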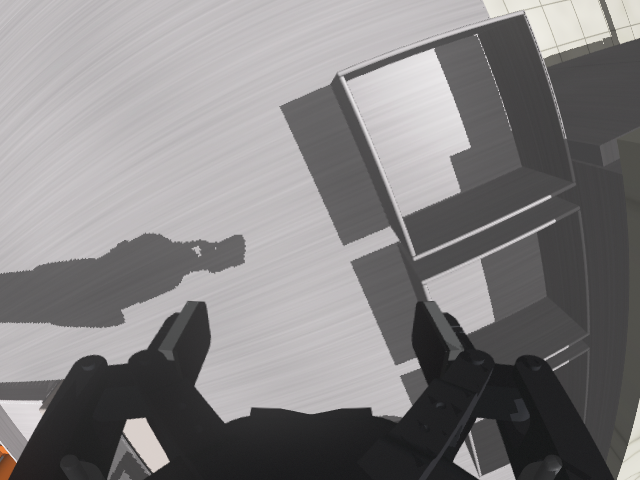

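The grey can with a pale cap is at top (387,357) and side (220,245). The orange look-alike is at top (435,282) and side (287,270). The red-capped bottle at top (347,125) is something else. The tub is at top (190,300), with its bar at (140,295). Next I'll measure these.

Run:
```python
from h import *
D={n:cams.get_image(n) for n in ['top','side']}
for n in D:
  for t in ['cap_top','tub','tub_bar','block','pan','potato0','sauce','shaker','ramekin']:
    for r in cams.regions_of(n,t)[:6]:
        m=r['pixels'];d=D[n]
        P,u,v=cloud(d,m)
        print(n,t,round(r['conf'],2),np.round(r['pixel']),m.sum(), np.round(np.median(P,0)) if len(P) else None, np.round(np.percentile(P[:,2],[2,98])) if len(P) else None)
im=D['top']['frame']
c=np.hstack([cv2.resize(im[300:400,340:470],(390,300),interpolation=cv2.INTER_CUBIC),cv2.resize(D['side']['frame'][230:330,190:320],(390,300),interpolation=cv2.INTER_CUBIC)])
save('cap_crop',c)
save('tub_crop',cv2.resize(im[230:390,110:390],(800,457),interpolation=cv2.INTER_CUBIC))
import pickle;pickle.dump(D,open('D0.pkl','wb'))
```

```text
top cap_top 0.69 [432. 280.] 234 [ 529. -289.  194.] [179. 197.]
top cap_top 0.62 [387. 358.] 244 [ 381. -200.  194.] [182. 198.]
top tub 0.82 [174. 309.] 4903 [475. 213. 166.] [ 93. 209.]
top tub_bar 0.85 [176. 309.] 5014 [477. 212. 164.] [ 93. 209.]
top block 0.76 [240. 283.] 2770 [531. 125.  80.] [32. 86.]
top pan 0.65 [304. 311.] 12809 [455. -27.   5.] [ 0. 62.]
top potato0 0.91 [181. 296.] 472 [493. 210. 135.] [112. 141.]
top potato0 0.79 [213. 292.] 464 [507. 157. 135.] [ 98. 141.]
top potato0 0.7 [208. 316.] 432 [458. 165. 135.] [114. 141.]
top potato0 0.62 [181. 322.] 415 [449. 219. 136.] [120. 141.]
top potato0 0.57 [188. 275.] 481 [536. 201. 135.] [110. 140.]
top sauce 0.87 [196. 223.] 794 [654. 196. 113.] [ 18. 172.]
top shaker 0.82 [267. 228.] 398 [635.  43.  89.] [-2. 93.]
top ramekin 0.85 [319. 235.] 754 [636. -65.  40.] [ 2. 44.]
side cap_top 0.63 [288. 271.] 220 [ 529. -303.  193.] [ 67. 196.]
side cap_top 0.51 [216. 247.] 231 [ 378. -210.  189.] [  0. 197.]
side tub 0.75 [274. 186.] 3845 [485. 144. 160.] [ 85. 208.]
side tub_bar 0.65 [272. 184.] 3855 [485. 144. 161.] [ 85. 208.]
side block 0.73 [276. 183.] 3866 [485. 144. 160.] [ 84. 208.]
side block 0.67 [281. 220.] 1577 [510. 113.  79.] [ 1. 86.]
side block 0.36 [265. 259.] 5044 [463.  27.  12.] [ 2. 63.]
side pan 0.78 [265. 257.] 5216 [462.  25.  12.] [ 2. 63.]
side potato0 0.45 [328. 271.] 551 [636. -86.  39.] [ 5. 44.]
side sauce 0.67 [334. 206.] 802 [659. 187.  83.] [  3. 171.]
side shaker 0.84 [329. 241.] 444 [636.  29.  54.] [ 6. 93.]
side ramekin 0.92 [328. 269.] 559 [635. -84.  39.] [ 5. 44.]
```

View pics/cap_crop.png

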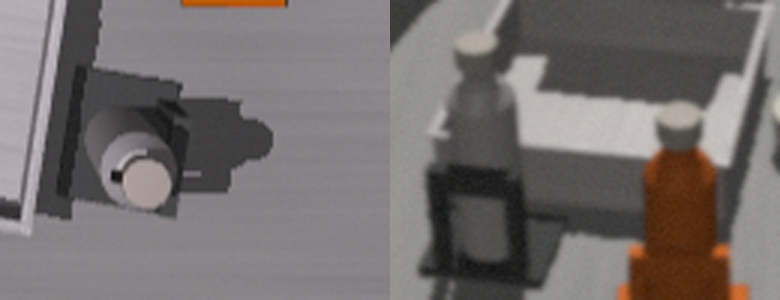

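View pics/tub_crop.png

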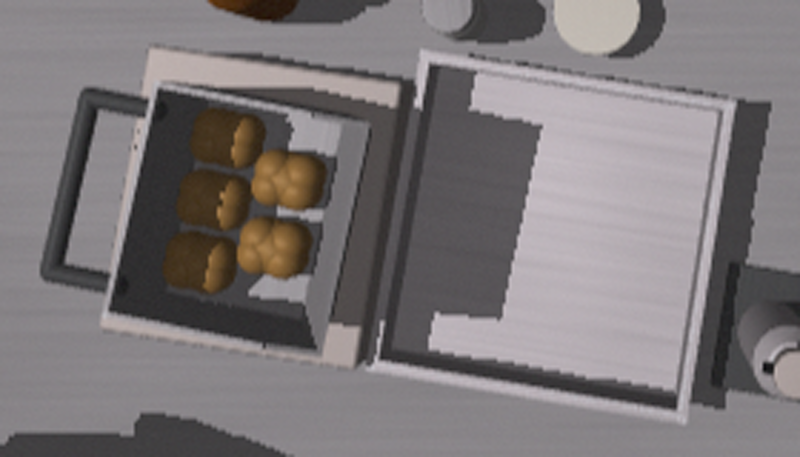

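```bash
cat > meas.py <<'E'
from h import *
import sys,pickle
def rect(p): 
    r=cv2.minAreaRect(p[:,:2].astype(np.float32)); return np.round(r[0],1),np.round(r[1],1),round(r[2],2)
if __name__=='__main__':
    D=pickle.load(open('D0.pkl','rb'))
    for n in D:
        P,u,v=cloud(D[n]); 
        def sel(b,z0,z1): 
            return P[(P[:,0]>b[0])&(P[:,0]<b[1])&(P[:,1]>b[2])&(P[:,1]<b[3])&(P[:,2]>z0)&(P[:,2]<z1)]
        c=sel((340,420,-250,-170),190,200); print(n,'cap',len(c),c.mean(0),(c.max(0)+c.min(0))/2,np.ptp(c,axis=0))
        r=sel((360,620,60,320),203,215); print('rim',len(r),rect(r))
        b=sel((360,620,235,340),180,206); print('bar',len(b),rect(b),np.percentile(b[:,2],[5,50,98]))
        b=sel((360,620,60,290),77,83); print('blk',len(b),rect(b),np.percentile(b[:,2],[5,50,98]))
        b=sel((300,620,-180,110),57,64); print('pan',len(b),rect(b))
E
python3 meas.py
```

```text
top cap 217 [ 379.25246214 -201.18832416  194.2548055 ] [ 379.38071256 -201.2918905   194.44992149] [30.50731518 29.0106994   8.35758858]
rim 677 (array([490.7, 209.1]), array([168.1, 161.6]), 79.4)
bar 1058 (array([495.2, 270.5]), array([ 70.8, 153.6]), 89.89) [184.87137635 200.33428801 205.26153466]
blk 2007 (array([485.5, 198.1]), array([200.2, 219.7]), 81.11) [77.64402487 80.1636391  82.72992833]
pan 1681 (array([468.9, -45.8]), array([290.4, 270.1]), 80.48)
side cap 111 [ 379.28082421 -206.76409707  194.27829438] [ 379.15782298 -204.36066934  193.96743465] [30.50956069 32.57282097  7.50068853]
rim 245 (array([490.4, 203.9]), array([170.6, 162.4]), 78.88)
bar 483 (array([495.9, 265.9]), array([ 61.4, 151.6]), 89.4) [182.09179195 196.51414827 204.7632137 ]
blk 789 (array([485.8, 192.2]), array([200.8, 221.9]), 82.14) [77.73568826 80.60517546 82.81459379]
pan 771 (array([473.2, -17.4]), array([286.8, 268.8]), 80.53)
```

The crop settles it: the grey aluminium can in the dark bracket, with its nozzle toward the pan, is at top (387,357). Its cap_top is about (379,-203,194), and the orange one is the decoy. The tub holds five potatoes, and its bar is at its +y side. I'll go toward the bar first for a wrist view on the way.

```bash
cat >> h.py <<'E'
def shifts(p0,yaw0,pts):
    """world targets -> tool-frame shifts from commanded p0,yaw0 (tool down)"""
    c,s=np.cos(yaw0),np.sin(yaw0);ax=np.array([[c,s,0],[s,-c,0],[0,0,-1]])
    return [list(np.round(ax@(np.array(p)-p0),1)) for p in pts]
E
python3 - <<'E'
from h import *
print(shifts(np.array([266.1,593,256.3]),1.149,[(300,480,330),(400,350,350),(495,310,350)]))
E
```

```text
[[np.float64(-89.2), np.float64(77.2), np.float64(-73.7)], [np.float64(-166.9), np.float64(221.6), np.float64(-93.7)], [np.float64(-164.5), np.float64(324.7), np.float64(-93.7)]]
```

Call:
{"fn": "step_arm", "kwargs": {"linear": [[-164,325,-94],[-164,325,-94],[-164,325,-94],[-164,325,-94],[-164,325,-94],[-164,325,-94],[-164,325,-94],[-164,325,-94]], "yaw": [0.25,0.25,0.25,0.25,0.25,0.25,0.25,0.25], "gripper": [-1,-1,-1,-1,-1,-1,-1,-1]}}

```text
clock: 1.82
eef_pos: [470.4, 340.7, 340.4]
tool_rot: [-3.142, -0.001, 0.899]
force: [0.6, 0.9, 0.7]
width: 0.2
```

Run:
```python
from h import *
print(shifts(np.array([470.4,340.7,340.4]),0.899,[(470,300,350)]))
```

```text
[[np.float64(-32.1), np.float64(25.0), np.float64(-9.6)]]
```

Call:
{"fn": "step_arm", "kwargs": {"linear": [[-32,25,-10],[-32,25,-10],[-32,25,-10],[-32,25,-10],[-32,25,-10]], "yaw": [-0.125,-0.25,-0.37,-0.5,-0.5], "gripper": [-1,-1,-1,-1,-1]}}

```text
clock: 2.23
eef_pos: [469.2, 301.5, 349.9]
tool_rot: [3.142, -0.001, 1.402]
force: [0.1, 0.5, 0.1]
width: 0.1
```

Run:
```python
from h import *
d=cams.get_image('wrist');save('w1',d['frame']);import pickle;pickle.dump((d,ctrl.read_state()),open('W1.pkl','wb'))
print(d['cam_to_world'],ctrl.read_state()['eef_pos'])
```

```text
[[ 1.69428595e-01  9.36321721e-01  3.07563955e-01  3.89306936e+02]
 [ 9.85542256e-01 -1.61170336e-01 -5.22549985e-02  3.14746230e+02]
 [ 6.42695816e-04  3.11970765e-01 -9.50091484e-01  4.68028817e+02]
 [ 0.00000000e+00  0.00000000e+00  0.00000000e+00  1.00000000e+00]] [469.17786995 301.60936574 349.8024757 ]
```

View pics/w1.png

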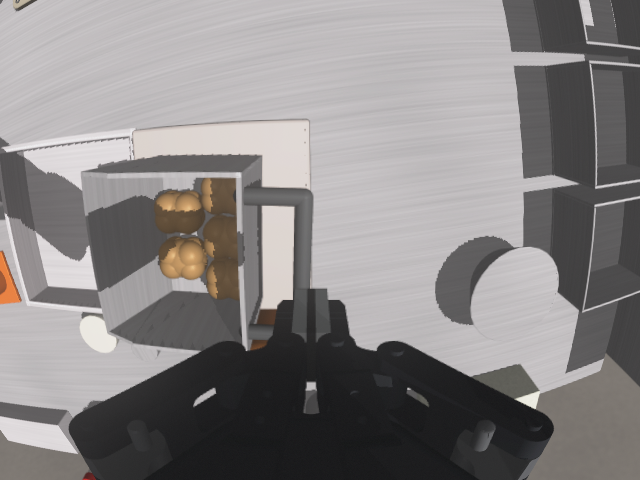

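The wrist view shows the tub rim, with the back wall at col ~240, and the bar as a vertical line at col ~303. The bar's near bracket is at row ~195 and the far one at row ~330. I'll compute points from the fisheye depth and compare the three cameras.

```bash
cat >> h.py <<'E'
def wcloud(d):
    K=d['intrinsics'];T=d['cam_to_world'];Z=d['depth'];v,u=np.nonzero(Z>0);z=Z[v,u]
    a=(u-K[0,2])/K[0,0];b=(v-K[1,2])/K[1,1];th=np.hypot(a,b)+1e-9
    ok=th<1.3;a,b,th,z,u,v=[q[ok] for q in (a,b,th,z,u,v)]
    k=np.tan(th)/th;p=np.stack([a*k*z,b*k*z,z,np.ones_like(z)]);return (T@p)[:3].T,u,v
E
python3 - <<'E'
from h import *
import pickle
D=pickle.load(open('D0.pkl','rb'));W=pickle.load(open('W1.pkl','rb'))[0]
C={'top':cloud(D['top']),'side':cloud(D['side']),'wrist':wcloud(W)}
yaw=np.arcsin(-0.16)
def loc(P,o=np.array([490,207.]),yaw=yaw):
    c,s=np.cos(yaw),np.sin(yaw);q=P[:,:2]-o
    return np.stack([q[:,0]*c+q[:,1]*s,-q[:,0]*s+q[:,1]*c,P[:,2]],1)
for n,(P,u,v) in C.items():
    L=loc(P)
    def fit(sel,ax,nm):
        q=L[sel]
        if len(q)<15: print(n,nm,'few');return
        for _ in range(3):
            k=np.polyfit(q[:,ax],q[:,1-ax],1);r=q[:,1-ax]-np.polyval(k,q[:,ax]);q=q[abs(r)<2.5*r.std()+.3]
        print(n,nm,len(q),'off %.1f slope %.4f'%(k[1],k[0]),'z %.1f'%np.median(q[:,2]),'range',np.round(np.percentile(q[:,ax],[1,99]),0),'std %.1f'%r.std())
    bar=(abs(L[:,0])<50)&(L[:,1]>95)&(L[:,1]<130)&(L[:,2]>180); 
    fit(bar&(L[:,2]>199),0,'bar y')
    fit((abs(L[:,0])<70)&(L[:,1]>52)&(L[:,1]<80)&(L[:,2]>205),0,'back rim')
    fit((abs(L[:,1])<45)&(L[:,0]>60)&(L[:,0]<100)&(L[:,2]>196),1,'+x rim')
    fit((abs(L[:,1])<45)&(L[:,0]<-60)&(L[:,0]>-100)&(L[:,2]>196),1,'-x rim')
    fit((abs(L[:,0])<70)&(L[:,1]<-65)&(L[:,1]>-100)&(L[:,2]>190),0,'front lip')
    b=(abs(L[:,0])<100)&(abs(L[:,2]-80)<4)
    for lo in (-80,-40,0,40,80):
        q=L[b&(abs(L[:,0]-lo)<8)]
        if len(q)>5: print('   blk y range at x',lo,np.round([q[:,1].min(),q[:,1].max()],1))
    pn=(abs(L[:,2]-60)<3)&(L[:,1]<-100)
    for lo in (-60,0,60):
        q=L[pn&(abs(L[:,0]-lo)<12)]
        if len(q)>5: print('   pan y range at x',lo,np.round([q[:,1].min(),q[:,1].max()],1))
E
```

```text
top bar y few
top back rim few
top +x rim 160 off 75.6 slope -0.1427 z 207.0 range [-42.  44.] std 5.5
top -x rim 174 off -76.0 slope 0.0810 z 207.4 range [-44.  42.] std 2.5
top front lip few
   blk y range at x -80 [-887.6  -82.6]
   blk y range at x -40 [-880.6   90.1]
   blk y range at x 0 [-874.7   90.6]
   blk y range at x 40 [-867.    90.8]
   blk y range at x 80 [-861.6   89.8]
   pan y range at x -60 [-884.6 -109.1]
   pan y range at x 0 [-874.  -108.7]
   pan y range at x 60 [-865.6 -108.6]
side bar y few
side back rim few
side +x rim 63 off 76.3 slope -0.1660 z 205.0 range [-42.  35.] std 5.6
side -x rim 76 off -74.0 slope 0.1295 z 205.1 range [-42.  43.] std 3.4
side front lip few
   blk y range at x -80 [-460.8  647.1]
   blk y range at x -40 [-459.9  631.7]
   blk y range at x 0 [-114.2  624.7]
   blk y range at x 40 [-112.2  636.6]
   blk y range at x 80 [-113.1  646.9]
   pan y range at x -60 [-460.4 -105.7]
   pan y range at x 0 [-457.8 -106. ]
   pan y range at x 60 [-366.1 -105.5]
wrist bar y 11653 off 138.3 slope 0.5040 z 390.0 range [-50. -28.] std 9.3
wrist back rim 12964 off 33.9 slope -0.6975 z 397.1 range [-57. -28.] std 6.9
wrist +x rim 612 off 71.2 slope -0.1568 z 203.8 range [-44.  44.] std 2.8
wrist -x rim 1029 off -77.4 slope 0.1292 z 208.0 range [-44.  44.] std 3.9
wrist front lip few
   blk y range at x -80 [-110.6  561.1]
   blk y range at x -40 [ 37.8 543.2]
   blk y range at x 0 [ 35.6 455.8]
   blk y range at x 40 [ 34.7 462. ]
   blk y range at x 80 [ 32.2 468.8]
   pan y range at x -60 [-364.9 -353.3]
   pan y range at x 0 [-365.  -353.6]
   pan y range at x 60 [-364.6 -354.1]
```

```bash
cat > prof.py <<'E'
from h import *
import pickle
D=pickle.load(open('D0.pkl','rb'));W=pickle.load(open('W1.pkl','rb'))[0]
C={'top':cloud(D['top']),'side':cloud(D['side']),'wrist':wcloud(W)}
yaw=np.arcsin(-0.16);o=np.array([490,207.]);c,s=np.cos(yaw),np.sin(yaw)
for n,(P,u,v) in C.items():
    q=P[:,:2]-o;L=np.stack([q[:,0]*c+q[:,1]*s,-q[:,0]*s+q[:,1]*c,P[:,2]],1)
    if n=='wrist': L=L[L[:,2]<230]
    x0=30 if n!='wrist' else -30
    for nm,x0 in (('x=%d'%x0,x0),):
        m=abs(L[:,0]-x0)<6;print(n,nm,[(int(y),int(L[m&(abs(L[:,1]-y)<2)][:,2].max())) for y in range(-120,120,4) if (m&(abs(L[:,1]-y)<2)).any()])
    for y0 in (0,):
        m=abs(L[:,1]-y0)<6;print(n,'y=0',[(int(x),int(L[m&(abs(L[:,0]-x)<2)][:,2].max())) for x in list(range(-120,-60,4))+list(range(60,120,4)) if (m&(abs(L[:,0]-x)<2)).any()])
E
python3 prof.py
```

```text
top x=30 [(-120, 65), (-116, 62), (-112, 59), (-108, 196), (-104, 195), (-100, 182), (-96, 173), (-92, 159), (-88, 148), (-84, 138), (-80, 129), (-76, 117), (-72, 107), (-68, 134), (-64, 136), (-60, 141), (-56, 140), (-52, 140), (-48, 139), (-44, 140), (-40, 139), (-36, 141), (-32, 142), (-28, 142), (-24, 137), (-20, 132), (-16, 131), (-12, 137), (-8, 136), (-4, 139), (0, 137), (4, 136), (8, 136), (12, 136), (16, 138), (20, 137), (24, 134), (28, 127), (32, 211), (36, 211), (76, 204), (80, 204), (84, 203), (88, 201), (92, 76)]
top y=0 [(-112, 82), (-108, 83), (-80, 208), (-76, 213), (-72, 99), (-68, 125), (-64, 134), (60, 139), (64, 136), (68, 131), (72, 98), (76, 209), (80, 209), (84, 85), (88, 82), (92, 85), (96, 82), (100, 83), (104, 81), (108, 79), (112, 2), (116, 0)]
side x=30 [(-120, 62), (-116, 194), (-112, 192), (-108, 194), (-104, 192), (-100, 182), (-96, 165), (-92, 148), (-88, 136), (-84, 134), (-80, 117), (-76, 110), (-72, 99), (-64, 80), (-60, 81), (12, 136), (28, 211), (32, 208), (36, 208), (40, 175), (68, 200), (72, 202), (76, 201), (80, 202), (84, 201)]
side y=0 [(-112
[... 175 characters left out ...]
-104, 195), (-100, 188), (-96, 178), (-92, 167), (-88, 156), (-84, 144), (-80, 134), (-76, 122), (-68, 130), (-64, 135), (-60, 137), (-56, 139), (-52, 139), (-48, 138), (-44, 139), (-40, 139), (-36, 139), (-32, 139), (-28, 139), (-24, 137), (-20, 133), (-16, 131), (-12, 135), (-8, 137), (-4, 137), (0, 138), (4, 137), (8, 135), (12, 138), (16, 138), (20, 138), (32, 207), (36, 209), (40, 209), (76, 200), (80, 202), (84, 203), (88, 203), (92, 3), (96, 2), (100, 2), (104, 2), (108, 2), (112, 2), (116, 2)]
wrist y=0 [(-120, 2), (-116, 2), (-112, 81), (-108, 81), (-104, 81), (-100, 82), (-96, 82), (-92, 81), (-88, 82), (-84, 81), (-80, 210), (-76, 210), (-64, 135), (60, 137), (64, 133), (76, 206)]
```

```bash
cat > fit.py <<'E'
from h import *
import pickle
D=pickle.load(open('D0.pkl','rb'));W=pickle.load(open('W1.pkl','rb'))[0]
C={'top':cloud(D['top']),'side':cloud(D['side']),'wrist':wcloud(W)}
yaw=np.arcsin(-0.16);o=np.array([490,207.]);c,s=np.cos(yaw),np.sin(yaw)
o=o+np.array([-s,c])*-28;print('origin',o,'yaw',yaw)
for n,(P,u,v) in C.items():
    q=P[:,:2]-o;L=np.stack([q[:,0]*c+q[:,1]*s,-q[:,0]*s+q[:,1]*c,P[:,2]],1);L=L[L[:,2]<225]
    def fit(sel,ax,nm):
        q=L[sel]
        if len(q)<15: print(n,nm,'few');return
        for _ in range(3):
            k=np.polyfit(q[:,ax],q[:,1-ax],1);r=q[:,1-ax]-np.polyval(k,q[:,ax]);q=q[abs(r)<2*r.std()+.3]
        print(n,nm,len(q),'off %.1f slope %.4f'%(k[1],k[0]),'z %.1f'%np.median(q[:,2]),'range',np.round(np.percentile(q[:,ax],[0,100]),0),'std %.1f'%r.std())
    X,Y,Z=L.T
    fit((abs(X)<40)&(Y>95)&(Y<130)&(Z>199),0,'bar')
    fit((abs(X)<70)&(Y>52)&(Y<80)&(Z>204),0,'back rim')
    fit((Y>-30)&(Y<50)&(X>60)&(X<100)&(Z>196),1,'+x rim')
    fit((Y>-30)&(Y<50)&(X<-60)&(X>-100)&(Z>196),1,'-x rim')
    fit((abs(X)<60)&(Y<-70)&(Y>-95)&(Z>190),0,'lip')
    b=(abs(Z-80)<5)&(Y>-110)&(Y<140)
    E=[];E2=[]
    for x in range(-90,91,6):
        q=Y[b&(abs(X-x)<3)]
        if len(q): E.append((x,q.min(),q.max()))
    E=np.array(E);
    for i,nm in ((1,'front'),(2,'back')):
        f=E[:,i];ok=abs(f-np.median(f))<8;k=np.polyfit(E[ok,0],f[ok],1);print(n,'block',nm,np.round(k,3),ok.sum())
    bx=X[b&(Y>-20)&(Y<100)];print(n,'blk x',np.percentile(bx,[.3,99.7]).round(1))
    q=(abs(Z-60)<4)&(Y<-70)&(Y>-330)
    E=[]
    for x in range(-80,81,8):
        w=Y[q&(abs(X-x)<4)]
        if len(w): E.append((w.min(),w.max()))
    if E: print(n,'pan y',np.median(E,0).round(1),'x',np.percentile(X[q],[.3,99.7]).round(1))
    bl=(Z>190)&(Z<206)&(Y>80)&(Y<98);print(n,'brackets x',X[bl&(X<0)].max() if (bl&(X<0)).any() else None,X[bl&(X>0)].min() if (bl&(X>0)).any() else None)
E
python3 fit.py
```

```text
origin [485.52      179.3607236] yaw -0.1606906529519106
top bar 254 off 110.7 slope -0.0383 z 201.6 range [-39.  40.] std 3.5
top back rim 211 off 64.1 slope -0.0391 z 208.1 range [-70.  70.] std 1.5
top +x rim 98 off 77.7 slope 0.0414 z 207.8 range [-29.  50.] std 1.2
top -x rim 146 off -77.8 slope 0.0409 z 207.4 range [-30.  50.] std 1.3
top lip 150 off -77.9 slope -0.0391 z 193.6 range [-59.  59.] std 1.4
top block front [ 6.0000e-03 -8.0847e+01] 31
top block back [9.00000e-03 1.17727e+02] 26
top blk x [-112.7  183.2]
top pan y [-329.6  -80.9] x [-115.   381.8]
top brackets x -50.212306502138325 56.204870607322256
side bar 63 off 106.3 slope -0.0379 z 202.1 range [-40.  40.] std 4.2
side back rim 99 off 61.6 slope -0.0361 z 207.3 range [-69.  69.] std 2.9
side +x rim 40 off 79.2 slope 0.0446 z 208.1 range [-28.  49.] std 1.3
side -x rim 50 off -76.3 slope 0.0427 z 205.3 range [-30.  48.] std 1.1
side lip 84 off -80.6 slope -0.0244 z 193.5 range [-60.  59.] std 1.9
side block front [ 9.0000e-03 -8.5588e+01] 31
side block back [ -0.048 -30.988] 20
side blk x [-111.6  851.4]
side pan y [-328.3  -78.3] x [-481.3  900. ]
side brackets x -49.83322309889101 17.49386250947192
wrist bar 1039 off 110.0 slope -0.0443 z 201.6 range [-40.  24.] std 3.4
wrist back rim 1024 off 63.4 slope -0.0430 z 208.4 range [-70.  70.] std 1.4
wrist +x rim 534 off 75.1 slope 0.0390 z 203.2 range [-30.  29.] std 0.7
wrist -x rim 757 off -79.9 slope 0.0424 z 208.1 range [-30.  50.] std 1.3
wrist lip 794 off -78.2 slope -0.0423 z 193.2 range [-60.  60.] std 1.5
wrist block front [-4.1000e-02  6.4057e+01] 26
wrist block back [-1.7000e-02  9.7273e+01] 16
wrist blk x [-113.6  103.1]
wrist pan y [-329.8 -326.6] x [-116.3  133.1]
wrist brackets x -51.00362088093572 54.388302531578034
```

Run:
```python
from h import *
print(shifts(np.array([469.2,301.5,349.9]),1.402,[(445,0,320)]))
```

```text
[[np.float64(-301.3), np.float64(26.8), np.float64(29.9)]]
```

Call:
{"fn": "step_arm", "kwargs": {"linear": [[-301,27,30],[-301,27,30],[-301,27,30],[-301,27,30],[-301,27,30],[-301,27,30],[-301,27,30],[-301,27,30]], "yaw": [0.03,0.03,0.03,0.03,0.03,0.03,0.03,0.03], "gripper": [-1,-1,-1,-1,-1,-1,-1,-1]}}

```text
clock: 2.95
eef_pos: [442.8, -5.9, 319.4]
tool_rot: [-3.141, 0.003, 1.357]
force: [-0.1, 0.1, -1.1]
width: 0.1
```

Run:
```python
from h import *
s=ctrl.read_state();print(s['qpos'].round(2),s['eef_pos'],s['tool_rot'])
print(shifts(s['eef_pos'],s['tool_rot'][2],[(379.3,-202,250)]))
```

```text
[-0.17  0.25  0.14  1.98 -0.04  0.91  1.35] [442.81131435  -5.91857259 319.402167  ] [-3.14120823  0.00338033  1.35724909]
[[np.float64(-205.1), np.float64(-20.5), np.float64(69.4)]]
```

Run:
```python
from h import *
print(shifts(np.array([445,0,320]),1.37,[(379.3,-202,250)]))
```

```text
[[np.float64(-211.0), np.float64(-24.1), np.float64(70.0)]]
```

Call:
{"fn": "step_arm", "kwargs": {"linear": [[-211,-24,70],[-211,-24,70],[-211,-24,70],[-211,-24,70],[-211,-24,70],[-211,-24,70],[-211,-24,70],[-211,-24,70]], "yaw": [0,0,0,0,0,0,0,0], "gripper": [-1,-1,-1,-1,-1,-1,-1,-1]}}

```text
clock: 3.62
eef_pos: [378.2, -201.6, 249.5]
tool_rot: [-3.141, -0.0, 1.364]
force: [0.3, 0.2, -0.2]
width: 0.0
```

Run:
```python
from h import *
d=cams.get_image('wrist');save('w2',d['frame'])
for r in cams.regions_of('wrist','cap_top')[:3]: 
    P,u,v=wcloud(d);m=r['pixels'][v,u];Q=P[m];Q=Q[abs(Q[:,2]-194)<3.5];print(r['conf'],r['pixel'],Q.mean(0),(Q.max(0)+Q.min(0))/2,np.ptp(Q,axis=0))
s=ctrl.read_state();print(s['eef_pos'],s['tool_rot'],s['qpos'].round(2))
```

```text
0.79 [312.1, 266.1] [ 373.8021485  -202.38150504  194.30092341] [ 375.91217317 -200.58808789  193.40905973] [29.16586841 36.85045804  5.77583583]<stdin>:4: RuntimeWarning: Mean of empty slice.
  ret = um.true_divide(
Traceback (most recent call last):
ValueError: zero-size array to reduction operation maximum which has no identity
```

View pics/w2.png

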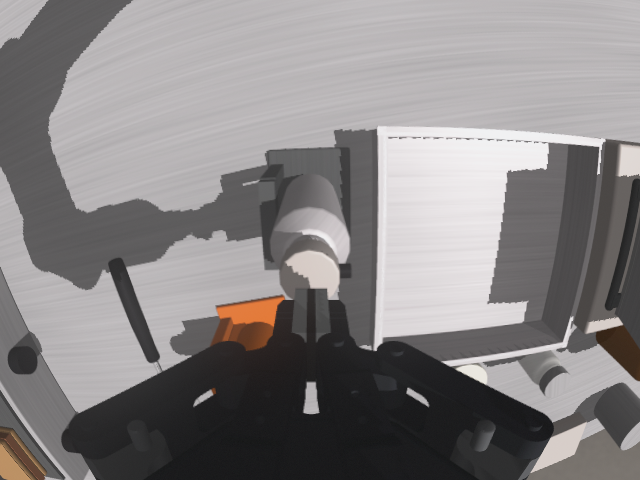

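The wrist view shows the white cap at (311,270) directly under the closed fingertips, with the orange decoy well to the side. I'll press now.

Call:
{"fn": "step_arm", "kwargs": {"linear": [[0,0,15],[0,0,26],[0,0,29],[0,0,32],[0,0,34],[0,0,34]], "yaw": [0,0,0,0,0,0], "gripper": [-1,-1,-1,-1,-1,-1]}}

```text
clock: 4.22
eef_pos: [379.0, -200.2, 215.9]
tool_rot: [3.141, -0.001, 1.37]
force: [0.4, 1.9, 2.9]
width: 0.1
```

Call:
{"fn": "step_arm", "kwargs": {"linear": [[0,0,2],[0,0,4],[0,0,6],[0,0,7],[0,0,7],[0,0,7]], "yaw": [0,0,0,0,0,0], "gripper": [-1,-1,-1,-1,-1,-1]}}

```text
clock: 4.72
eef_pos: [379.2, -200.9, 212.4]
tool_rot: [3.138, -0.002, 1.369]
force: [-8.0, 7.7, 47.1]
width: 0.2
```

The cap bottomed out at 47 N, so it's fully down. I'm lifting straight away.

Call:
{"fn": "step_arm", "kwargs": {"linear": [[0,0,-3],[0,0,-10],[0,0,-40],[0,0,-60],[0,0,-60]], "yaw": [0,0,0,0,0], "gripper": [-1,-1,-1,-1,-1]}}

```text
clock: 5.13
eef_pos: [380.5, -203.1, 271.9]
tool_rot: [3.134, 0.002, 1.368]
force: [1.1, -1.0, -0.5]
width: 0.2
```

Run:
```python
from h import *
d=cams.get_image('side');P,u,v=cloud(d)
c=P[(abs(P[:,0]-379)<14)&(abs(P[:,1]+204)<14)&(P[:,2]>150)&(P[:,2]<215)]
print('cap z',np.percentile(c[:,2],[50,90,99]),len(c))
save('s2',d['frame'])
s=ctrl.read_state();print(s['eef_pos'],s['tool_rot'],s['force'])
```

```text
cap z [184.20350636 195.34059739 196.76057162] 229
[ 379.69542942 -202.49536916  270.34426352] [3.13641294e+00 1.64048679e-03 1.36844813e+00] [-0.28919281 -0.56113147 -0.91411231]
```

View pics/s2.png

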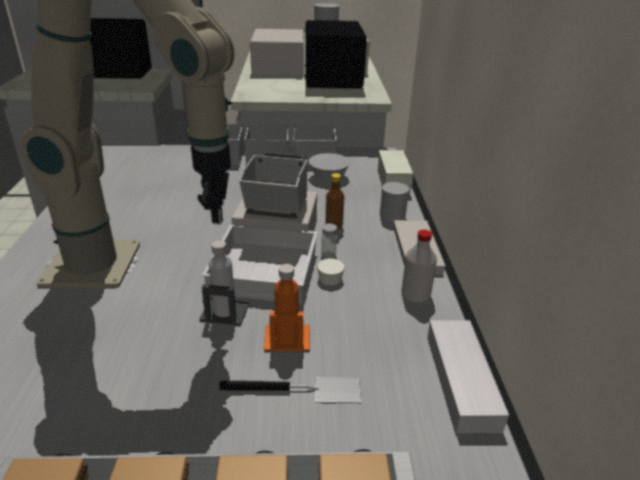

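Run:
```python
from h import *
print(shifts(np.array([379.5,-202.2,270]),1.369,[(445,0,330)]),shifts(np.array([445,0,330]),1.369,[(506.5,287.5,275)]))
```

```text
[[np.float64(211.2), np.float64(23.6), np.float64(-60.0)]] [[np.float64(294.0), np.float64(2.6), np.float64(55.0)]]
```

Call:
{"fn": "step_arm", "kwargs": {"linear": [[211,24,-60],[211,24,-60],[211,24,-60],[211,24,-60],[211,24,-60],[211,24,-60]], "yaw": [0,0,0,0,0,0], "gripper": [-1,-1,-1,-1,-1,-1]}}

```text
clock: 5.68
eef_pos: [446.3, 6.9, 329.2]
tool_rot: [3.139, -0.003, 1.377]
force: [0.5, -0.2, -0.1]
width: -0.2
```

Call:
{"fn": "step_arm", "kwargs": {"linear": [[294,3,55],[294,3,55],[294,3,55],[294,3,55],[294,3,55],[294,3,55],[294,3,55],[294,3,55]], "yaw": [0,0,0,0,0,0,0,0], "gripper": [-0.15,-0.15,-0.15,-0.15,-0.15,-0.15,-0.15,-0.15]}}

```text
clock: 6.35
eef_pos: [504.9, 296.2, 270.6]
tool_rot: [-3.139, -0.003, 1.377]
force: [-0.8, 1.0, 0.9]
width: 36.5
```

Run:
```python
from h import *
import pickle
d=cams.get_image('wrist');save('w3',d['frame']);s=ctrl.read_state();print(s['eef_pos'],s['tool_rot'],s['force'],s['width'])
pickle.dump(d,open('W3.pkl','wb'))
P,u,v=wcloud(d)
q=P[:,:2]-s['eef_pos'][:2];a=s['tool_rot'][2];c,sn=np.cos(a),np.sin(a)
X=q[:,0]*c+q[:,1]*sn;Y=q[:,0]*sn-q[:,1]*c
m=(abs(X)<25)&(P[:,2]>196)&(P[:,2]<206)&(Y<60)&(Y>-60)
if m.sum()>10:
  k=np.polyfit(Y[m],X[m],1);print('bar in tool x at y=0:',k, 'y range',Y[m].min(),Y[m].max(),m.sum(),np.percentile(P[m,2],[50,98]))
```

```text
[504.90906042 294.1263836  270.64589403] [-3.13852520e+00 -1.11886803e-03  1.37656180e+00] [ 0.12317848  1.55662663 -0.32200213] 36.635436112144774
bar in tool x at y=0: [ 5.55885097e-03 -7.41833102e+00] y range -59.99200221838493 59.98170754374075 5458 [201.48115417 203.29821848]
```

View pics/w3.png

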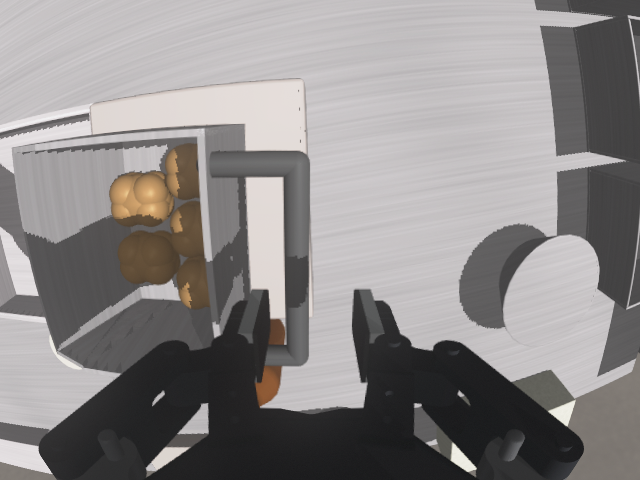

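The bar is at col ~297 in the wrist view. It sits about 7 mm to the tub side of the jaw centre, and runs parallel to the fingers. I'll correct for that while descending.

Call:
{"fn": "step_arm", "kwargs": {"linear": [[-7,3,10],[-7,3,25],[-7,3,30],[-7,3,30],[-7,3,30]], "yaw": [0,0,0,0,0], "gripper": [-0.15,-0.15,-0.15,-0.15,-0.15]}}

```text
clock: 6.82
eef_pos: [507.6, 279.8, 243.4]
tool_rot: [-3.141, 0.001, 1.368]
force: [0.4, 0.8, 0.1]
width: 36.4
```

```bash
cat > bar.py <<'E'
from h import *
import sys
d=cams.get_image('wrist');save(sys.argv[1],d['frame']);s=ctrl.read_state();print(s['eef_pos'],s['tool_rot'],s['force'],s['width'])
P,u,v=wcloud(d)
q=P[:,:2]-s['eef_pos'][:2];a=s['tool_rot'][2];c,sn=np.cos(a),np.sin(a)
X=q[:,0]*c+q[:,1]*sn;Y=q[:,0]*sn-q[:,1]*c
for lo,hi in ((-55,-40),(-40,-30),(-30,-20),(-20,-10)):
  m=(abs(X)<15)&(P[:,2]>190)&(P[:,2]<206)&(Y<hi)&(Y>lo)
  if m.sum()>10: print(lo,'bar tool-x range',X[m].min().round(1),X[m].max().round(1),m.sum(),P[m,2].max())
E
python3 bar.py w4
```

```text
[507.91507969 280.20226449 243.9570568 ] [ 3.14131156e+00 -1.72581504e-04  1.36828752e+00] [ 0.44548547 -0.33910511  0.58973985] 36.732821499452726
-55 bar tool-x range -0.3 13.9 1027 204.2324724437574
-40 bar tool-x range -0.3 13.1 641 204.4331602550099
-30 bar tool-x range -0.3 13.5 608 203.71306524309253
-20 bar tool-x range -0.3 13.5 575 203.71661744806215
```

View pics/w4.png

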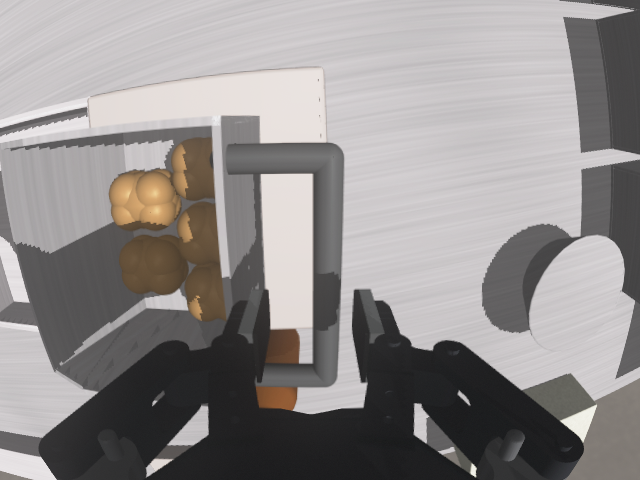

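The arm had been lagging when I read it, so the bar is now 6.7 mm on the other side. I'll shift back and go down.

Call:
{"fn": "step_arm", "kwargs": {"linear": [[6.5,-1,0],[6.5,-1,10],[6.5,-1,20],[6.5,-1,20],[6.5,-1,20],[6.5,-1,20]], "yaw": [0,0,0,0,0,0], "gripper": [-0.15,-0.15,-0.15,-0.15,-0.15,-0.15]}}

```text
clock: 7.37
eef_pos: [507.9, 287.1, 223.4]
tool_rot: [-3.141, 0.0, 1.369]
force: [0.2, -0.4, -0.2]
width: 36.6
```

```bash
python3 bar.py w5
```

```text
[508.10022178 287.12312302 223.68094471] [ 3.14146279e+00 -1.12318747e-05  1.36888607e+00] [1.16504662 0.08626988 0.39854337] 36.5388199608694
-55 bar tool-x range -13.1 6.8 1301 203.96327199485867
-40 bar tool-x range -7.1 7.0 830 203.95429949286242
-30 bar tool-x range -6.8 7.1 757 203.7268686147367
-20 bar tool-x range -6.9 6.8 695 203.63040912474548
```

View pics/w5.png

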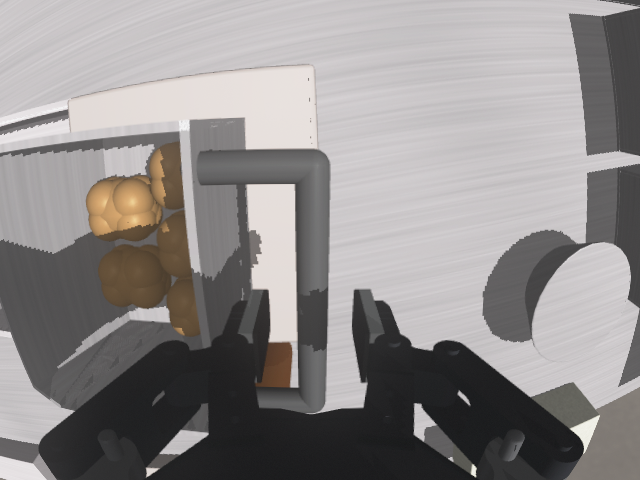

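Centred, with bar edges at ±6.9 mm. I'll go down and grip.

Call:
{"fn": "step_arm", "kwargs": {"linear": [[0,0,10],[0,0,22],[0,0,22],[0,0,22],[0,0,22],[0,0,22],[0,0,22],[0,0,22]], "yaw": [0,0,0,0,0,0,0,0], "gripper": [-0.15,-0.15,-0.15,-0.15,-1,-1,-1,-1]}}

```text
clock: 8.08
eef_pos: [508.4, 287.5, 202.3]
tool_rot: [3.141, -0.001, 1.369]
force: [0.1, 0.2, 1.4]
width: 11.7
```

Call:
{"fn": "step_arm", "kwargs": {"linear": [[0,0,0],[0,0,0],[0,0,0]], "yaw": [0,0,0], "gripper": [-1,-1,-1]}}

```text
clock: 8.33
eef_pos: [508.4, 287.5, 202.2]
tool_rot: [3.141, -0.001, 1.369]
force: [-0.4, 0.6, 4.4]
width: 11.9
```

```bash
python3 bar.py w6
```

```text
[508.36748751 287.51802947 202.22325976] [ 3.14068662e+00 -1.03690914e-03  1.36898983e+00] [-0.72107275  1.80881579  4.9749825 ] 12.102858584435536
-55 bar tool-x range -7.6 6.6 1733 203.97675642786305
-40 bar tool-x range -7.2 6.5 1041 204.43546006749676
-30 bar tool-x range -7.4 6.6 959 203.55124438546247
-20 bar tool-x range -13.1 12.0 1548 205.9689418591296
```

View pics/w6.png

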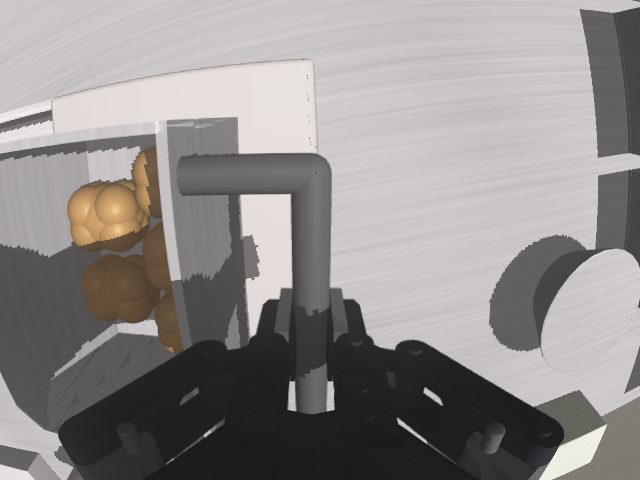

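The bar is held firmly. Next I'll compute the rocking path, with the runner rolling on the block.

```bash
cat > arc.py <<'E'
import numpy as np
def b(t): return np.array([-6*t+167*np.cos(t)-109*np.sin(t)-167, -(167*np.sin(t)+109*np.cos(t)-109)])
if __name__=='__main__':
    for t in np.arange(0,1.81,.05): print('%.2f'%t,b(t).round(1))
E
python3 arc.py
python3 -c "
from arc import *
print([list((b(t)).round(1)) for t in np.linspace(.02,.16,8)])
print([list((b(.16+t)-b(.16)).round(1)) for t in np.linspace(.03,.24,8)])"
```

```text
0.00 [ 0. -0.]
0.05 [-6.  -8.2]
0.10 [-12.3 -16.1]
0.15 [-19.1 -23.7]
0.20 [-26.2 -31. ]
0.25 [-33.7 -37.9]
0.30 [-41.5 -44.5]
0.35 [-49.6 -50.7]
0.40 [-58.  -56.4]
0.45 [-66.7 -61.8]
0.50 [-75.7 -66.7]
0.55 [-84.9 -71.2]
0.60 [-94.3 -75.3]
0.65 [-103.9  -78.8]
0.70 [-113.7  -82. ]
0.75 [-123.6  -84.6]
0.80 [-133.6  -86.7]
0.85 [-143.8  -88.4]
0.90 [-154.   -89.6]
0.95 [-164.2  -90.2]
1.00 [-174.5  -90.4]
1.05 [-184.8  -90.1]
1.10 [-195.   -89.3]
1.15 [-205.2  -88. ]
1.20 [-215.3  -86.1]
1.25 [-225.3  -83.9]
1.30 [-235.2  -81.1]
1.35 [-244.9  -77.8]
1.40 [-254.4  -74.1]
1.45 [-263.8  -69.9]
1.50 [-272.9  -65.3]
1.55 [-281.8  -60.2]
1.60 [-290.4  -54.7]
1.65 [-298.8  -48.9]
1.70 [-306.8  -42.6]
1.75 [-314.5  -35.9]
1.80 [-321.9  -28.9]
[[np.float64(-2.3), np.float64(-3.3)], [np.float64(-4.7), np.float64(-6.6)], [np.float64(-7.2), np.float64(-9.8)], [np.float64(-9.7), np.float64(-13.0)], [np.float64(-12.3), np.float64(-16.1)], [np.float64(-15.0), np.float64(-19.2)], [np.float64(-17.7), np.float64(-22.2)], [np.float64(-20.5), np.float64(-25.2)]]
[[np.float64(-4.3), np.float64(-4.4)], [np.float64(-8.7), np.float64(-8.6)], [np.float64(-13.2), np.float64(-12.7)], [np.float64(-17.8), np.float64(-16.7)], [np.float64(-22.6), np.float64(-20.5)], [np.float64(-27.5), np.float64(-24.2)], [np.float64(-32.5), np.float64(-27.8)], [np.float64(-37.6), np.float64(-31.2)]]
```

Call:
{"fn": "step_arm", "kwargs": {"linear": [[-2.3,0,-3.3],[-4.7,0,-6.6],[-7.2,0,-9.8],[-9.7,0,-13],[-12.3,0,-16.1],[-15,0,-19.2],[-17.7,0,-22.2],[-20.5,0,-25.2]], "yaw": [0,0,0,0,0,0,0,0], "gripper": [-1,-1,-1,-1,-1,-1,-1,-1]}}

```text
clock: 9.05
eef_pos: [504.0, 268.6, 227.0]
tool_rot: [3.141, -0.003, 1.37]
force: [2.3, 5.2, -3.4]
width: 11.6
```

Run:
```python
from h import *
s=ctrl.read_state();print(s['eef_pos'],s['force'],s['width'],s['torque'],s['tool_rot'])
d=cams.get_image('side');save('s3',cv2.resize(d['frame'][130:310,180:380],(800,720))[:600]);s=ctrl.read_state();print(s['eef_pos'],s['force'])
```

```text
[504.00930108 268.61057602 226.98294249] [ 2.29752414  5.2337031  -3.43326545] 11.553008799357636 [ 1.31206048 -0.48093805 -0.00215754] [ 3.14117679e+00 -2.86322929e-03  1.36976210e+00]
[504.02248223 268.06118165 227.60149476] [ 1.18838146  5.38051774 -2.90050713]
```

View pics/s3.png

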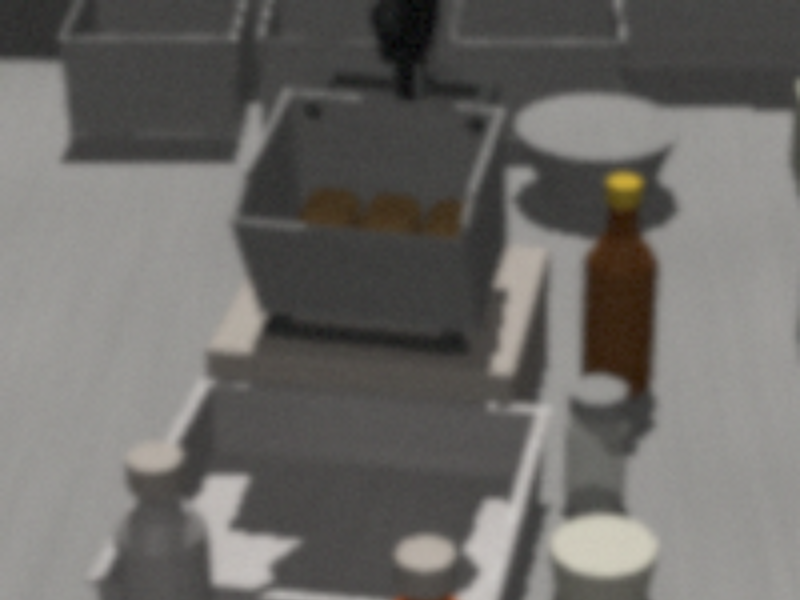

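The tub is rocking on its front runner with moderate forces. I'll continue to about 0.4 rad.

Call:
{"fn": "step_arm", "kwargs": {"linear": [[-4.3,0,-4.4],[-8.7,0,-8.6],[-13.2,0,-12.7],[-17.8,0,-16.7],[-22.6,0,-20.5],[-27.5,0,-24.2],[-32.5,0,-27.8],[-37.6,0,-31.2]], "yaw": [0,0,0,0,0,0,0,0], "gripper": [-1,-1,-1,-1,-1,-1,-1,-1]}}

```text
clock: 9.77
eef_pos: [496.7, 233.1, 259.0]
tool_rot: [3.14, -0.005, 1.37]
force: [0.8, 6.9, 2.8]
width: 11.7
```

Run:
```python
from h import *
from arc import b
s=ctrl.read_state();print(s['eef_pos'],s['force'],s['width'])
print([list((b(.40+t)-b(.40)).round(1)) for t in np.linspace(.03,.24,8)])
print([list((b(.64+t)-b(.64)).round(1)) for t in np.linspace(.03,.24,8)])
```

```text
[496.71595849 233.06432753 258.96910053] [0.849683   6.88740434 2.80895089] 11.68878418749141
[[np.float64(-5.2), np.float64(-3.3)], [np.float64(-10.5), np.float64(-6.4)], [np.float64(-15.9), np.float64(-9.3)], [np.float64(-21.3), np.float64(-12.1)], [np.float64(-26.9), np.float64(-14.8)], [np.float64(-32.5), np.float64(-17.3)], [np.float64(-38.2), np.float64(-19.6)], [np.float64(-44.0), np.float64(-21.7)]]
[[np.float64(-5.8), np.float64(-2.0)], [np.float64(-11.7), np.float64(-3.8)], [np.float64(-17.6), np.float64(-5.4)], [np.float64(-23.6), np.float64(-6.9)], [np.float64(-29.6), np.float64(-8.2)], [np.float64(-35.7), np.float64(-9.3)], [np.float64(-41.8), np.float64(-10.2)], [np.float64(-47.9), np.float64(-11.0)]]
```

Call:
{"fn": "step_arm", "kwargs": {"linear": [[-5.2,0,-3.3],[-10.5,0,-6.4],[-15.9,0,-9.3],[-21.3,0,-12.1],[-26.9,0,-14.8],[-32.5,0,-17.3],[-38.2,0,-19.6],[-44,0,-21.7]], "yaw": [0,0,0,0,0,0,0,0], "gripper": [-1,-1,-1,-1,-1,-1,-1,-1]}}

```text
clock: 10.43
eef_pos: [488.5, 191.5, 282.3]
tool_rot: [3.138, -0.009, 1.371]
force: [-0.8, 9.5, 8.8]
width: 12.2
```

Run:
```python
from h import *
s=ctrl.read_state();print(s['eef_pos'],s['force'],s['width'])
d=cams.get_image('side');save('s4',cv2.resize(d['frame'][130:310,180:380],(800,720))[:600]);s=ctrl.read_state();print(s['eef_pos'],s['force'])
```

```text
[488.51963137 191.54152943 282.28188177] [-0.77715834  9.4835073   8.75103142] 12.153202542958796
[488.39931618 190.31786253 282.7513006 ] [-1.25869913  8.7845223   9.27399367]
```

View pics/s4.png

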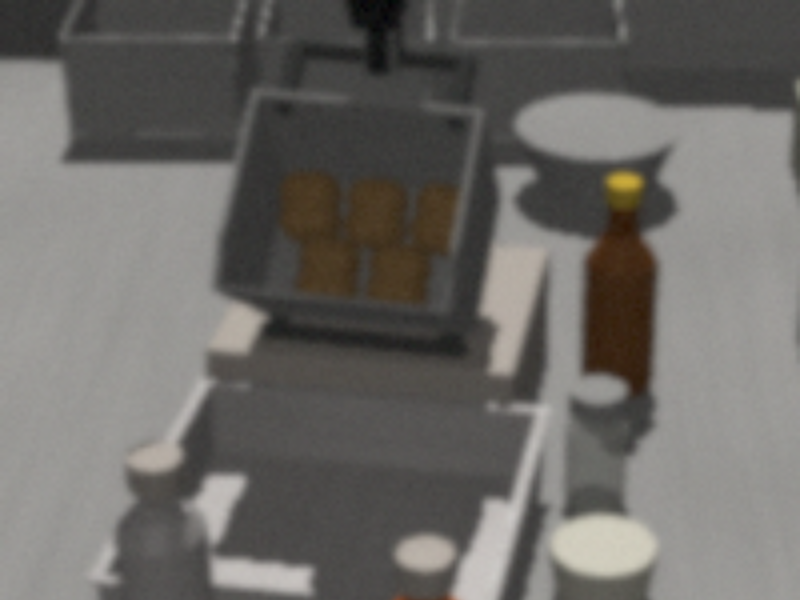

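It's tilted about 0.64 rad with the potatoes still inside. The edge stays down on the block under a light press. I'm continuing, easing the path 1–2 mm upward.

Call:
{"fn": "step_arm", "kwargs": {"linear": [[-5.8,0,-2.3],[-11.7,0,-4.3],[-17.6,0,-6.2],[-23.6,0,-7.9],[-29.6,0,-9.4],[-35.7,0,-10.6],[-41.8,0,-11.5],[-47.9,0,-12.3]], "yaw": [0,0,0,0,0,0,0,0], "gripper": [-1,-1,-1,-1,-1,-1,-1,-1]}}

```text
clock: 11.15
eef_pos: [478.7, 142.1, 294.5]
tool_rot: [3.139, -0.005, 1.37]
force: [-1.2, 4.7, 12.2]
width: 11.9
```

Run:
```python
from h import *
from arc import b
s=ctrl.read_state();print(s['eef_pos'],s['force'],s['width'])
print([list((b(.88+t)-b(.88)).round(1)) for t in np.linspace(.03,.24,8)])
print([list((b(1.12+t)-b(1.12)).round(1)) for t in np.linspace(.03,.24,8)])
```

```text
[478.67891171 142.12833464 294.45308866] [-1.19896088  4.72685134 12.16198117] 11.904554553826875
[[np.float64(-6.1), np.float64(-0.6)], [np.float64(-12.3), np.float64(-1.0)], [np.float64(-18.4), np.float64(-1.2)], [np.float64(-24.6), np.float64(-1.3)], [np.float64(-30.8), np.float64(-1.1)], [np.float64(-36.9), np.float64(-0.8)], [np.float64(-43.1), np.float64(-0.3)], [np.float64(-49.2), np.float64(0.4)]]
[[np.float64(-6.1), np.float64(0.8)], [np.float64(-12.2), np.float64(1.9)], [np.float64(-18.2), np.float64(3.1)], [np.float64(-24.2), np.float64(4.5)], [np.float64(-30.2), np.float64(6.0)], [np.float64(-36.1), np.float64(7.7)], [np.float64(-41.9), np.float64(9.6)], [np.float64(-47.7), np.float64(11.7)]]
```

Call:
{"fn": "step_arm", "kwargs": {"linear": [[-6.1,0,-0.9],[-12.3,0,-1.6],[-18.4,0,-2.1],[-24.6,0,-2.3],[-30.8,0,-2.2],[-36.9,0,-1.9],[-43.1,0,-1.4],[-49.2,0,-0.7]], "yaw": [0,0,0,0,0,0,0,0], "gripper": [-1,-1,-1,-1,-1,-1,-1,-1]}}

```text
clock: 11.82
eef_pos: [468.3, 91.1, 293.6]
tool_rot: [3.14, -0.0, 1.368]
force: [0.1, 0.7, 6.3]
width: 11.8
```

Run:
```python
from h import *
s=ctrl.read_state();print(s['eef_pos'],s['force'],s['width'])
d=cams.get_image('side');save('s5',cv2.resize(d['frame'][130:310,180:380],(800,720))[:600]);s=ctrl.read_state();print(s['eef_pos'],s['force'])
d=cams.get_image('top');save('t5',cv2.resize(d['frame'][200:400,100:400],(800,533)))
```

```text
[468.34850608  91.09614382 293.59201916] [0.12363442 0.74980455 6.30959873] 11.766721169790614
[468.0428882   89.63597961 293.39725474] [0.63212644 0.74584524 6.16098208]
```

View pics/s5.png

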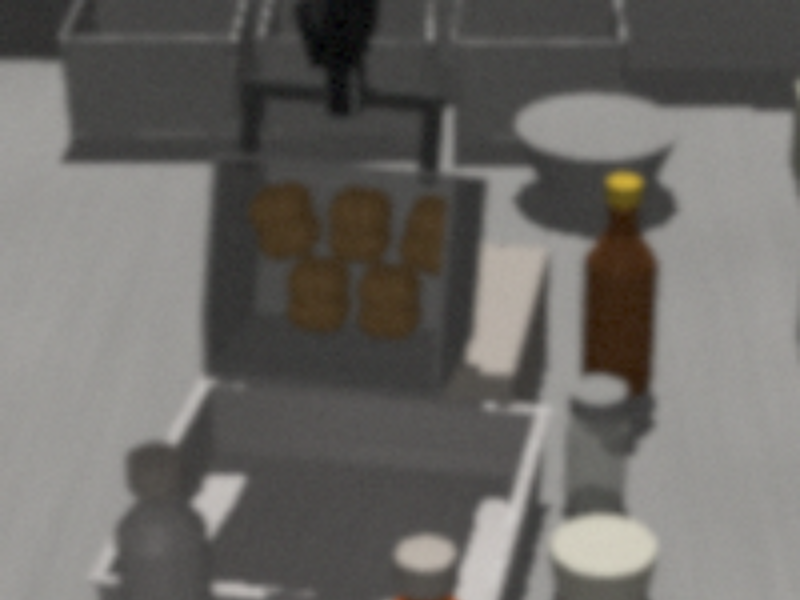

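View pics/t5.png

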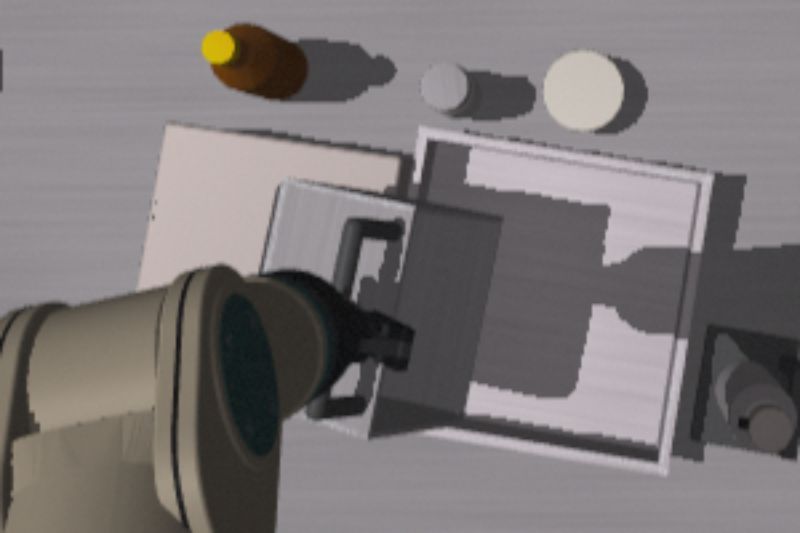

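It's tilted about 1.1 rad and all five potatoes are still in. The lip is above the pan, clear of its side walls. I'll continue more slowly now.

Run:
```python
from arc import *
for a in (1.12,1.32,1.52): print([list((b(a+t)-b(a)).round(1).tolist()) for t in np.linspace(.025,.2,8)])
```

```text
[[-5.1, 0.7], [-10.2, 1.5], [-15.2, 2.5], [-20.2, 3.5], [-25.2, 4.7], [-30.2, 6.0], [-35.1, 7.4], [-40.0, 9.0]]
[[-4.9, 1.7], [-9.7, 3.4], [-14.4, 5.3], [-19.1, 7.3], [-23.8, 9.5], [-28.4, 11.7], [-32.9, 14.1], [-37.4, 16.5]]
[[-4.4, 2.6], [-8.8, 5.2], [-13.1, 8.0], [-17.3, 10.9], [-21.5, 13.9], [-25.5, 16.9], [-29.5, 20.1], [-33.4, 23.4]]
```

Call:
{"fn": "step_arm", "kwargs": {"linear": [[-5.1,0,0.7],[-10.2,0,1.5],[-15.2,0,2.5],[-20.2,0,3.5],[-25.2,0,4.7],[-30.2,0,6],[-35.1,0,7.4],[-40,0,9]], "yaw": [0,0,0,0,0,0,0,0], "gripper": [-1,-1,-1,-1,-1,-1,-1,-1]}}

```text
clock: 12.58
eef_pos: [460.3, 52.5, 283.6]
tool_rot: [3.141, -0.001, 1.369]
force: [2.8, 0.9, 2.2]
width: 11.9
```

Call:
{"fn": "step_arm", "kwargs": {"linear": [[-4.9,0,1.7],[-9.7,0,3.4],[-14.4,0,5.3],[-19.1,0,7.3],[-23.8,0,9.5],[-28.4,0,11.7],[-32.9,0,14.1],[-37.4,0,16.5]], "yaw": [0,0,0,0,0,0,0,0], "gripper": [-1,-1,-1,-1,-1,-1,-1,-1]}}

```text
clock: 13.25
eef_pos: [452.0, 15.7, 266.6]
tool_rot: [-3.141, 0.0, 1.369]
force: [3.0, -1.6, -1.1]
width: 12.1
```

Run:
```python
from h import *
s=ctrl.read_state();print(s['eef_pos'],s['force'],s['width'])
d=cams.get_image('side');save('s6',cv2.resize(d['frame'][130:310,180:380],(800,720))[:600]);s=ctrl.read_state();print(s['eef_pos'],s['force'])
d=cams.get_image('top');save('t6',cv2.resize(d['frame'][200:400,100:400],(800,533)))
```

```text
[452.04801034  15.7298615  266.58615587] [ 2.99517289 -1.62373704 -1.14976362] 12.079628027346999
[451.46752445  14.87493459 266.11713312] [ 2.72758513 -1.87532261 -2.01301368]
```

View pics/s6.png

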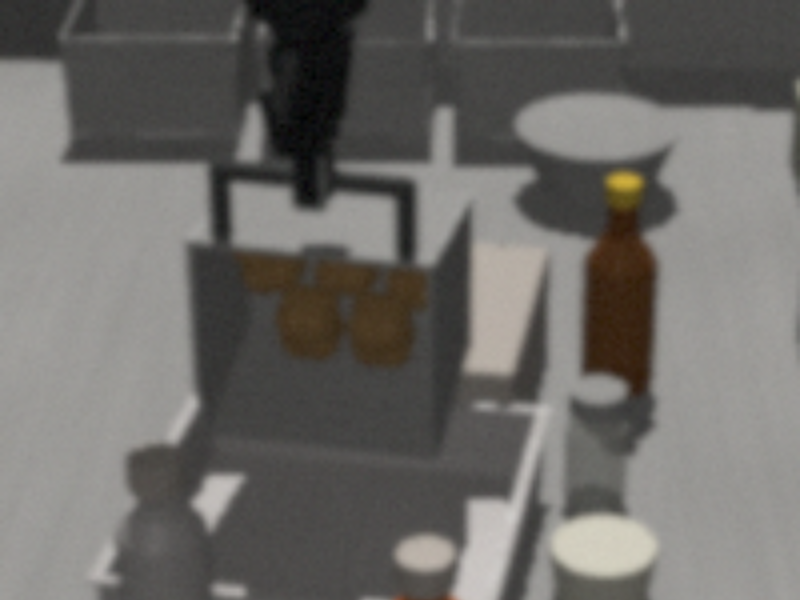

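View pics/t6.png

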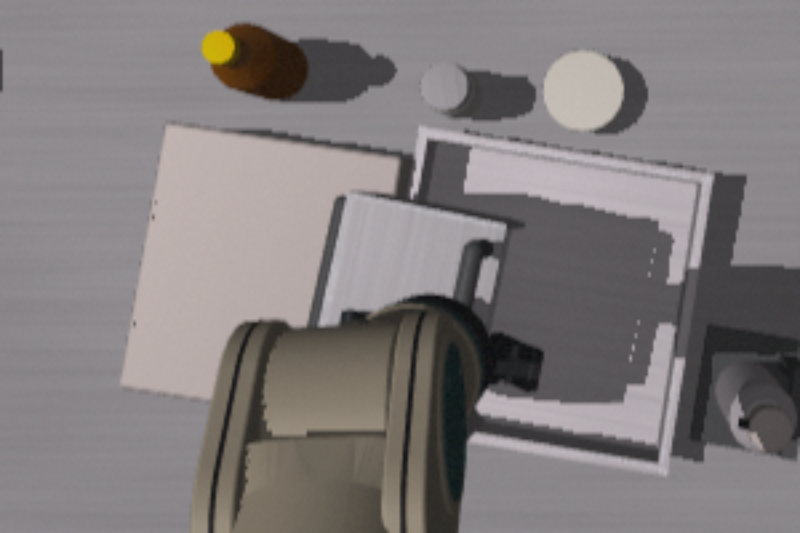

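It's tilted about 1.5 rad, the lip is inside the pan, and the potatoes are still held inside. I'll continue toward 1.72.

Call:
{"fn": "step_arm", "kwargs": {"linear": [[-4.4,0,2.6],[-8.8,0,5.2],[-13.1,0,8],[-17.3,0,10.9],[-21.5,0,13.9],[-25.5,0,16.9],[-28,0,18.8],[-28,0,18.8]], "yaw": [0,0,0,0,0,0,0,0], "gripper": [-1,-1,-1,-1,-1,-1,-1,-1]}}

```text
clock: 14.02
eef_pos: [446.3, -11.8, 247.7]
tool_rot: [-3.14, 0.0, 1.368]
force: [0.2, -2.4, -2.2]
width: 11.5
```

```bash
cat > look.py <<'E'
from h import *
import sys
n=sys.argv[1]
s=ctrl.read_state();print(s['eef_pos'],s['force'],s['width'])
d=cams.get_image('side');save('s'+n,cv2.resize(d['frame'][130:310,180:380],(800,720))[:600])
d=cams.get_image('top');save('t'+n,cv2.resize(d['frame'][200:400,100:400],(800,533)))
s=ctrl.read_state();print(s['clock'],s['eef_pos'],s['force'])
E
python3 look.py 7
```

```text
[446.25676411 -11.76127104 247.70228707] [ 0.20538777 -2.44642754 -2.24012129] 11.453163631577572
14.1167 [446.40849835 -11.30391242 248.10219494] [-0.88654664 -1.74380238 -0.46541005]
```

View pics/s7.png

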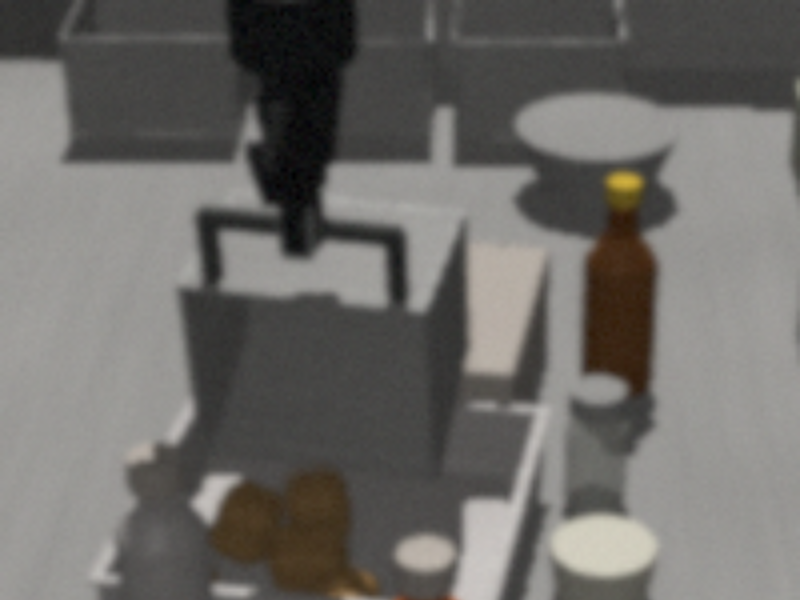

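View pics/t7.png

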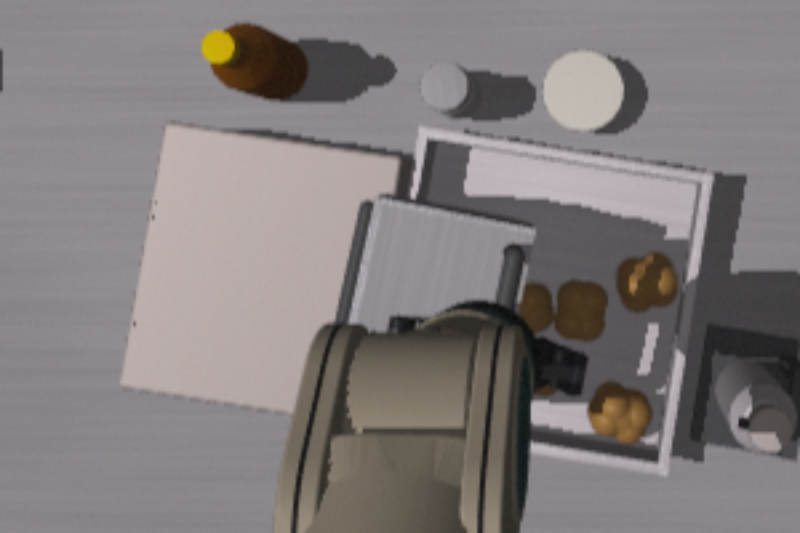

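The potatoes have poured into the pan: at top crop (540,305), (580,310), (645,280) and (620,412), plus a fifth edge near (545,388). I'll hold briefly and check that the tub is empty.

Call:
{"fn": "step_arm", "kwargs": {"linear": [[0,0,0],[0,0,0],[0,0,0],[0,0,0],[0,0,0],[0,0,0],[0,0,0],[0,0,0]], "yaw": [0,0,0,0,0,0,0,0], "gripper": [-1,-1,-1,-1,-1,-1,-1,-1]}}

```text
clock: 14.78
eef_pos: [446.5, -11.0, 248.3]
tool_rot: [-3.141, -0.0, 1.369]
force: [-1.7, -0.3, -1.5]
width: 11.6
```

```bash
python3 look.py 8
python3 - <<'E'
from h import *
d=cams.get_image('wrist');save('w8',d['frame'])
for n in('top','side','wrist'): print(n,[(round(r['conf'],2),np.round(r['pixel']).tolist(),int(r['pixels'].sum())) for r in cams.regions_of(n,'potato0')])
from arc import b
a=1.68
print([list((b(a-t)-b(a)).round(1).tolist()) for t in np.linspace(.03,.24,8)])
E
```

```text
[446.53785695 -11.02633008 248.31002044] [-1.74005327 -0.34345633 -1.50742398] 11.6114550233593
14.8833 [446.56566299 -11.08318484 248.33473062] [-1.7868014  -1.02262611 -1.6606943 ]
top [(0.93, [342.0, 315.0], 393), (0.62, [301.0, 315.0], 219), (0.62, [331.0, 351.0], 368), (0.54, [317.0, 314.0], 386), (0.5, [304.0, 346.0], 53)]
side [(0.74, [258.0, 255.0], 147), (0.7, [256.0, 268.0], 224), (0.64, [238.0, 260.0], 278), (0.51, [260.0, 275.0], 91)]
wrist [(0.97, [283.0, 206.0], 378), (0.79, [259.0, 212.0], 2138), (0.68, [209.0, 141.0], 2275), (0.66, [277.0, 154.0], 1571), (0.62, [204.0, 230.0], 1965)]
[[4.9, -3.7], [9.8, -7.3], [14.9, -10.8], [20.1, -14.0], [25.4, -17.2], [30.7, -20.2], [36.2, -23.0], [41.7, -25.7]]
```

View pics/s8.png

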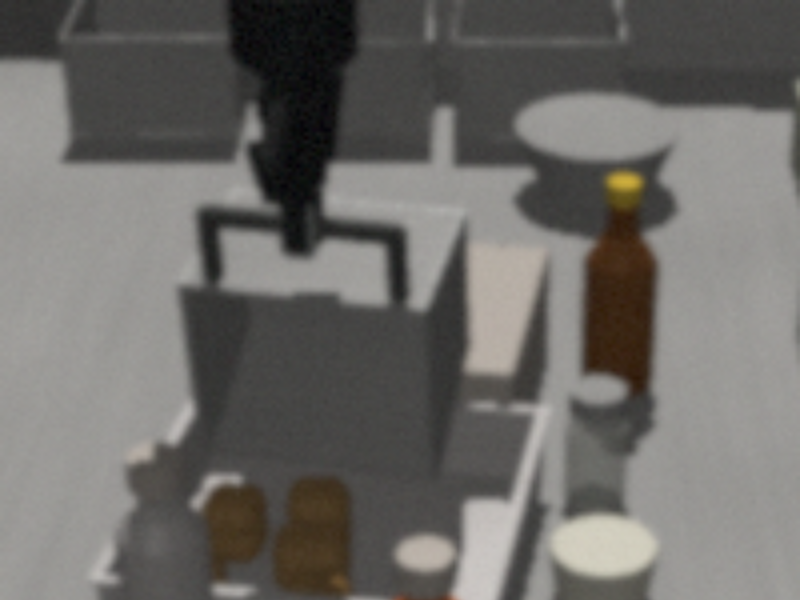

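View pics/t8.png

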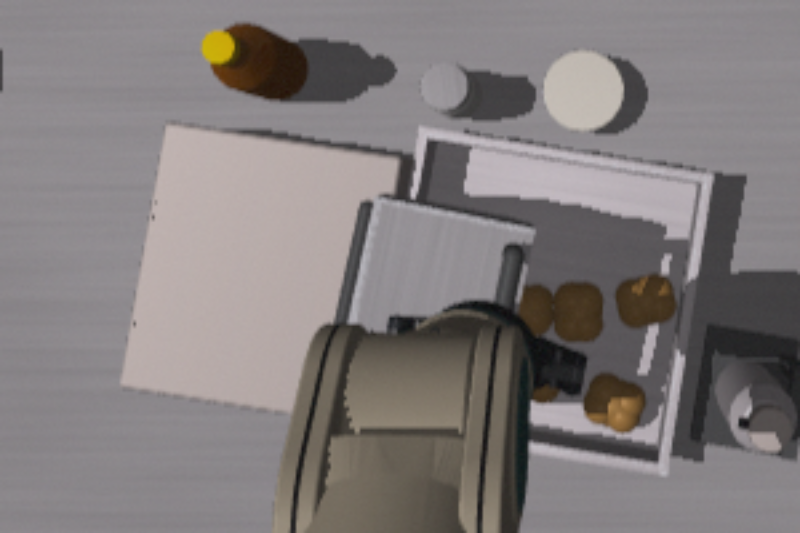

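View pics/w8.png

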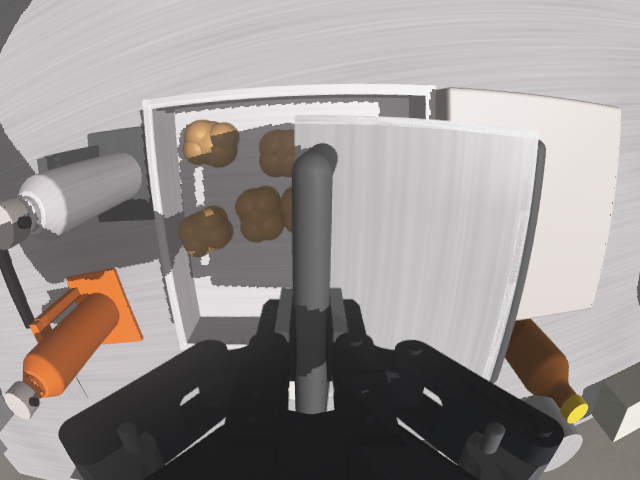

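Run:
```python
from h import *
d=cams.get_image('wrist');P,u,v=wcloud(d)
for r in cams.regions_of('wrist','potato0'):
    m=r['pixels'][v,u];print(r['pixel'],np.percentile(P[m],[3,50,97],axis=0).round(0).tolist())
```

```text
[260.7, 214.0] [[422.0, -78.0, 24.0], [442.0, -58.0, 44.0], [466.0, -41.0, 47.0]]
[208.8, 142.8] [[350.0, -110.0, 25.0], [370.0, -87.0, 44.0], [389.0, -66.0, 47.0]]
[277.1, 151.1] [[374.0, -44.0, 43.0], [391.0, -29.0, 52.0], [411.0, -15.0, 55.0]]
[205.9, 232.8] [[433.0, -138.0, 20.0], [450.0, -112.0, 43.0], [470.0, -94.0, 47.0]]
[285.8, 206.7] [[400.0, -39.0, 23.0], [440.0, -32.0, 50.0], [458.0, -9.0, 242.0]]
```

All five are out. Two potatoes, at wrist (277,151) and (286,207), stand a few mm higher than the others, so they may be leaning on the lip. I'll rock back a little and look again.

Call:
{"fn": "step_arm", "kwargs": {"linear": [[4.9,0,-3.7],[9.8,0,-7.3],[14.9,0,-10.8],[20.1,0,-14],[20.1,0,-14]], "yaw": [0,0,0,0,0], "gripper": [-1,-1,-1,-1,-1]}}

```text
clock: 15.6
eef_pos: [451.4, 9.2, 263.4]
tool_rot: [3.141, -0.0, 1.37]
force: [-2.6, -1.9, -0.2]
width: 11.4
```

```bash
python3 look.py 9
python3 - <<'E'
from h import *
d=cams.get_image('wrist');save('w9',d['frame']);P,u,v=wcloud(d)
for r in cams.regions_of('wrist','potato0'):
    m=r['pixels'][v,u];print(r['pixel'],np.percentile(P[m],[3,50,97],axis=0).round(0).tolist())
from arc import b
a=1.56
print([list((b(a-t)-b(a)).round(1).tolist()) for t in np.linspace(.03,.24,8)])
E
```

```text
[451.35106712   9.19186347 263.38105144] [-2.59466744 -1.87877186 -0.24720321] 11.414112295934027
15.7 [451.12333639   8.52811497 262.95200942] [-2.52786618 -2.79587213  0.02565629]
[190.2, 225.5] [[433.0, -137.0, 21.0], [450.0, -111.0, 43.0], [470.0, -94.0, 47.0]]
[271.2, 205.5] [[428.0, -37.0, 30.0], [444.0, -26.0, 52.0], [464.0, -17.0, 55.0]]
[261.0, 149.9] [[374.0, -44.0, 33.0], [392.0, -25.0, 52.0], [411.0, -8.0, 55.0]]
[242.8, 207.9] [[423.0, -76.0, 25.0], [442.0, -57.0, 44.0], [467.0, -41.0, 47.0]]
[192.5, 143.7] [[350.0, -109.0, 23.0], [370.0, -86.0, 43.0], [390.0, -66.0, 47.0]]
[[5.3, -3.1], [10.6, -6.1], [16.1, -9.0], [21.6, -11.6], [27.2, -14.1], [32.9, -16.5], [38.7, -18.7], [44.5, -20.7]]
```

View pics/s9.png

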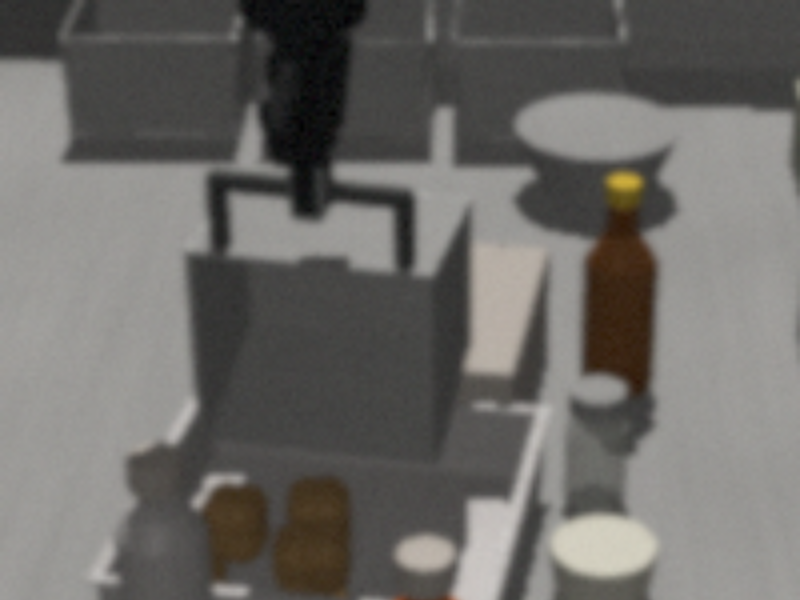

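View pics/w9.png

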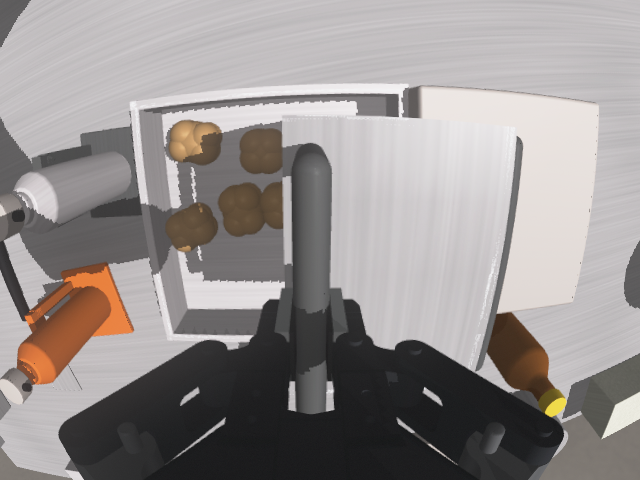

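The potatoes kept their height while the lip rose, so they stand free in the pan. I'll rock the tub back now.

Call:
{"fn": "step_arm", "kwargs": {"linear": [[5.3,0,-3.1],[10.6,0,-6.1],[16.1,0,-9],[21.6,0,-11.6],[27.2,0,-14.1],[32.9,0,-16.5],[38.7,0,-18.7],[44.5,0,-20.7]], "yaw": [0,0,0,0,0,0,0,0], "gripper": [-1,-1,-1,-1,-1,-1,-1,-1]}}

```text
clock: 16.47
eef_pos: [460.0, 51.1, 284.5]
tool_rot: [3.141, 0.002, 1.369]
force: [-4.2, -6.9, 14.8]
width: 11.6
```

Run:
```python
from h import *
from arc import b
s=ctrl.read_state();print(s['eef_pos'],s['force'],s['width'])
for a in (1.32,1.08,.84,.6,.36,.2): print(a,[list((b(a-t)-b(a)).round(1).tolist()) for t in np.linspace(.03,.24,8)])
```

```text
[460.03739375  51.13854732 284.45949522] [-4.24054691 -6.92910352 14.78671261] 11.623849727580543
1.32 [[5.9, -1.8], [11.8, -3.5], [17.8, -5.0], [23.8, -6.3], [29.8, -7.5], [35.9, -8.4], [42.0, -9.2], [48.2, -9.8]]
1.08 [[6.1, -0.4], [12.3, -0.7], [18.5, -0.8], [24.6, -0.7], [30.8, -0.4], [36.9, 0.1], [43.1, 0.7], [49.2, 1.6]]
0.84 [[6.1, 1.0], [12.1, 2.2], [18.1, 3.5], [24.1, 5.0], [30.0, 6.7], [35.9, 8.6], [41.7, 10.6], [47.4, 12.9]]
0.6 [[5.7, 2.4], [11.3, 4.9], [16.8, 7.6], [22.2, 10.5], [27.6, 13.5], [32.8, 16.6], [38.0, 20.0], [43.1, 23.4]]
0.36 [[5.0, 3.6], [9.8, 7.4], [14.5, 11.2], [19.1, 15.3], [23.6, 19.4], [28.0, 23.7], [32.2, 28.1], [36.3, 32.6]]
0.2 [[4.3, 4.3], [8.5, 8.8], [12.5, 13.3], [16.5, 18.0], [20.2, 22.8], [23.9, 27.7], [27.3, 32.7], [30.6, 37.8]]
```

Call:
{"fn": "step_arm", "kwargs": {"linear": [[5.9,0,-2.2],[11.8,0,-4.3],[17.8,0,-6.1],[23.8,0,-7.6],[29.8,0,-9],[35.9,0,-9.9],[42,0,-10.7],[48.2,0,-11.3]], "yaw": [0,0,0,0,0,0,0,0], "gripper": [-1,-1,-1,-1,-1,-1,-1,-1]}}

```text
clock: 17.13
eef_pos: [470.3, 100.5, 295.4]
tool_rot: [3.14, -0.002, 1.369]
force: [-2.2, -2.7, 4.0]
width: 11.9
```

```bash
python3 look.py 10
```

```text
[470.25780814 100.54350458 295.42376109] [-2.22296014 -2.66847389  3.9599609 ] 11.868872390827775
17.2333 [470.47402289 101.52669256 295.49257985] [-1.01118221 -1.83436895  7.69299343]
```

View pics/s10.png

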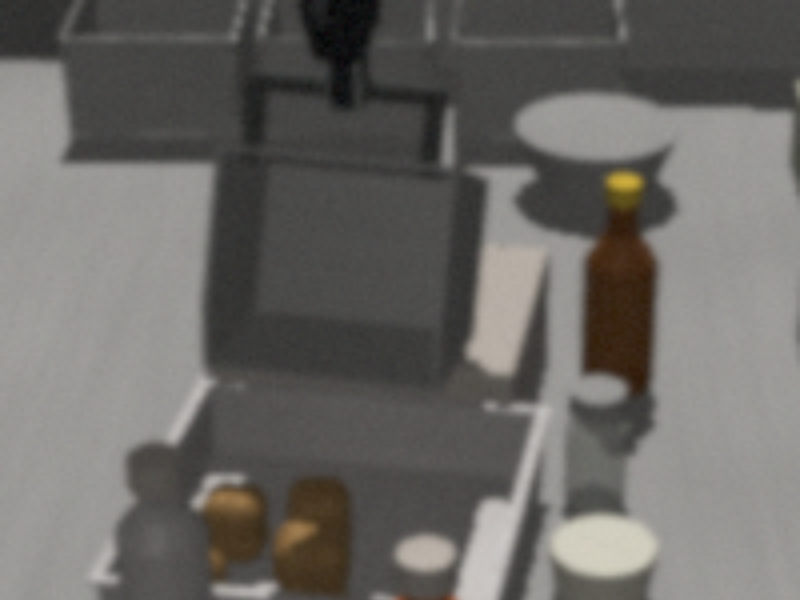

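The tub is empty and upright progress is normal, at about 1.08 rad. I'm continuing back.

Call:
{"fn": "step_arm", "kwargs": {"linear": [[6.1,0,-0.4],[12.3,0,-0.7],[18.5,0,-0.8],[24.6,0,-0.7],[30.8,0,-0.4],[36.9,0,0.1],[43.1,0,0.7],[49.2,0,1.6]], "yaw": [0,0,0,0,0,0,0,0], "gripper": [-1,-1,-1,-1,-1,-1,-1,-1]}}

```text
clock: 17.9
eef_pos: [480.1, 148.8, 293.0]
tool_rot: [3.14, -0.001, 1.369]
force: [2.4, -1.6, 3.1]
width: 12.1
```

Call:
{"fn": "step_arm", "kwargs": {"linear": [[6.1,0,1],[12.1,0,2.2],[18.1,0,3.5],[24.1,0,5],[30,0,6.7],[35.9,0,8.6],[41.7,0,10.6],[47.4,0,12.9]], "yaw": [0,0,0,0,0,0,0,0], "gripper": [-1,-1,-1,-1,-1,-1,-1,-1]}}

```text
clock: 18.57
eef_pos: [489.1, 194.8, 279.7]
tool_rot: [3.141, -0.001, 1.369]
force: [2.2, -0.1, 0.3]
width: 11.6
```

```bash
python3 look.py 11
```

```text
[489.11871374 194.80629374 279.66021806] [ 2.24094886 -0.06070212  0.25614216] 11.618021665242232
18.6667 [488.9358152  195.54116279 279.3806497 ] [2.43734636 0.16627474 0.69688511]
```

View pics/s11.png

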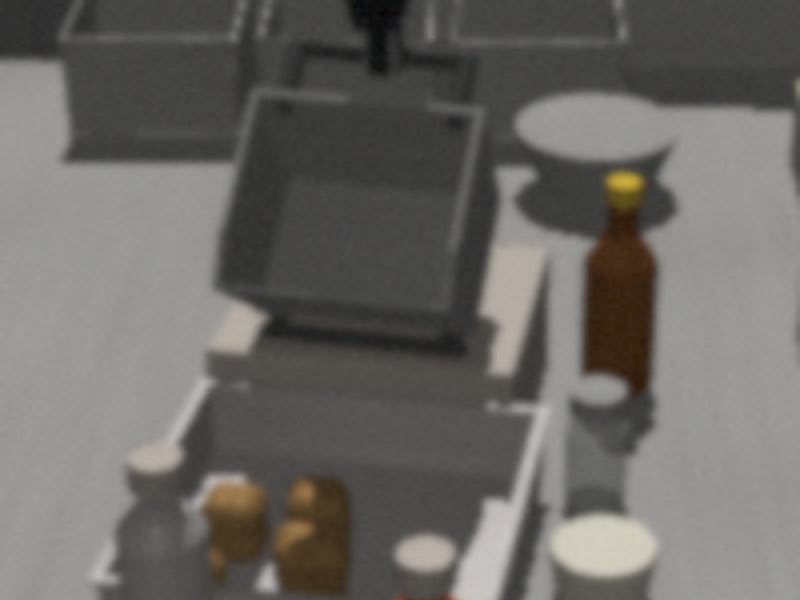

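Call:
{"fn": "step_arm", "kwargs": {"linear": [[5.7,0,2.4],[11.3,0,4.9],[16.8,0,7.6],[22.2,0,10.5],[27.6,0,13.5],[32.8,0,16.6],[38,0,20],[43.1,0,23.4]], "yaw": [0,0,0,0,0,0,0,0], "gripper": [-1,-1,-1,-1,-1,-1,-1,-1]}}

```text
clock: 19.33
eef_pos: [497.2, 236.8, 255.9]
tool_rot: [-3.141, 0.0, 1.369]
force: [1.8, 0.7, -1.8]
width: 11.8
```

Call:
{"fn": "step_arm", "kwargs": {"linear": [[5,0,3.6],[9.8,0,7.4],[14.5,0,11.2],[19.1,0,15.3],[23.6,0,19.4],[28,0,23.7],[32.2,0,28.1],[32.2,0,28.1]], "yaw": [0,0,0,0,0,0,0,0], "gripper": [-1,-1,-1,-1,-1,-1,-1,-1]}}

```text
clock: 20.0
eef_pos: [503.7, 268.7, 227.4]
tool_rot: [-3.141, 0.0, 1.37]
force: [1.1, 2.7, -0.4]
width: 11.8
```

```bash
python3 look.py 12; python3 -c "
from arc import *
a=.15;print([list((b(a-t)-b(a)).round(1).tolist()) for t in np.linspace(.025,.15,6)])"
```

```text
[503.69140331 268.68275892 227.37709641] [ 1.06886507  2.70782634 -0.35853227] 11.849268275767352
20.1 [503.6191086  267.96792755 228.17387075] [-0.14304006  3.32916797 -0.74981321]
[[3.4, 3.8], [6.7, 7.6], [10.0, 11.5], [13.1, 15.5], [16.1, 19.6], [19.1, 23.7]]
```

View pics/s12.png

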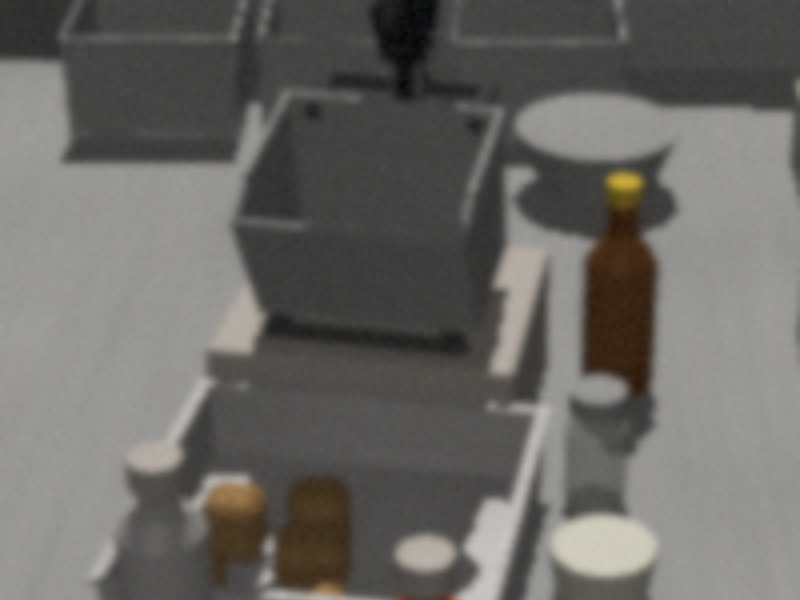

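Call:
{"fn": "step_arm", "kwargs": {"linear": [[3,0,3.4],[6,0,6.8],[8.8,0,10.2],[11.6,0,13.6],[14.2,0,16.8],[16.6,0,19.8],[18.4,0,22.4],[19.6,0,24]], "yaw": [0,0,0,0,0,0,0,0], "gripper": [-1,-1,-1,-1,-1,-1,-1,-1]}}

```text
clock: 20.77
eef_pos: [508.0, 287.0, 204.0]
tool_rot: [-3.141, 0.0, 1.369]
force: [-2.6, -0.6, 9.3]
width: 11.6
```

Call:
{"fn": "step_arm", "kwargs": {"linear": [[0,0,0.5],[0,0,1],[0,0,1.5],[0,0,1.5]], "yaw": [0,0,0,0], "gripper": [-1,-1,-1,-1]}}

```text
clock: 21.1
eef_pos: [508.0, 286.9, 204.0]
tool_rot: [3.141, -0.001, 1.369]
force: [-1.7, 0.0, 5.8]
width: 11.5
```

```bash
python3 look.py 13
```

```text
[507.96365821 286.94527431 203.97814077] [-1.6770469   0.02214079  5.7567795 ] 11.520817389075898
21.2 [507.99559632 286.9509702  204.00980346] [-2.88372614  1.32938255  5.58748823]
```

View pics/s13.png

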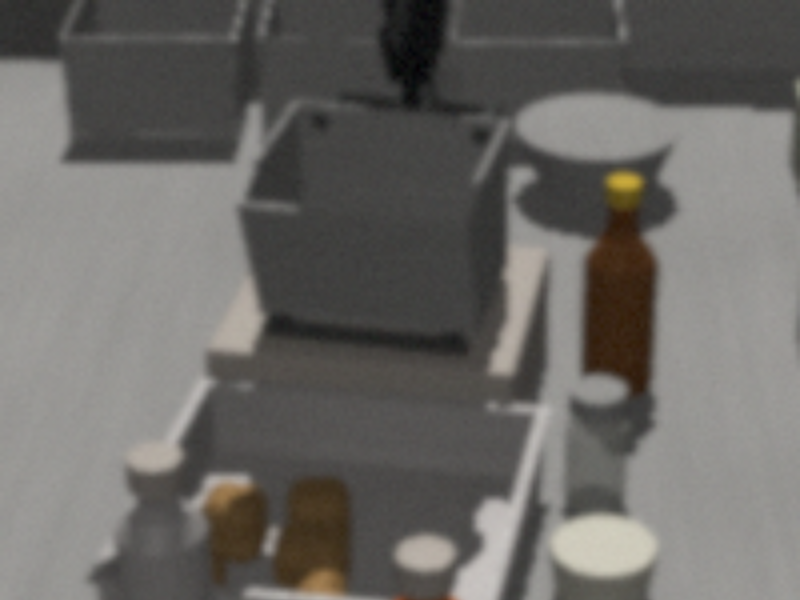

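```bash
cat > rim.py <<'E'
from h import *
import pickle
yaw=-0.2012;o=np.array([485,179.6]);c,s=np.cos(yaw),np.sin(yaw)
def rep(n,P):
    q=P[:,:2]-o;X=q[:,0]*c+q[:,1]*s;Y=-q[:,0]*s+q[:,1]*c;Z=P[:,2]
    for nm,lo,hi,z0 in (('back',50,75,198),('lip',-100,-65,180)):
        m=(abs(X)<65)&(Y>lo)&(Y<hi)&(Z>z0)&(Z<218)
        ridge=[];
        for x in range(-60,61,10):
            k=m&(abs(X-x)<5)
            if k.sum()>3: i=np.argsort(Z[k])[-5:];ridge.append((x,np.median(Y[k][i]),np.median(Z[k][i])))
        r=np.array(ridge)
        if len(r): print(n,nm,'y %.1f z %.1f slope %.4f'%(np.median(r[:,1]),np.median(r[:,2]),np.polyfit(r[:,0],r[:,1],1)[0]))
D=pickle.load(open('D0.pkl','rb'))
for n in ('side','top'):
    rep('before '+n,cloud(D[n])[0]); rep('now '+n,cloud(cams.get_image(n))[0])
E
python3 rim.py
```

```text
before side back y 61.2 z 208.1 slope -0.0279
before side lip y -81.1 z 194.5 slope 0.0035
now side back y 60.2 z 208.5 slope 0.0226
now side lip y -81.2 z 194.4 slope 0.0148
before top back y 63.6 z 209.6 slope -0.0002
before top lip y -78.1 z 194.9 slope 0.0090
now top back y 63.0 z 209.8 slope 0.0011
now top lip y -78.6 z 195.2 slope -0.0046
```

The tub stands as before: rim and lip are within 1 mm of the start in both cameras. I'll release and lift away.

Call:
{"fn": "step_arm", "kwargs": {"linear": [[0,0,-1],[0,0,-1],[0,0,-1],[0,0,-1],[0,0,-1],[0,0,-1]], "yaw": [0,0,0,0,0,0], "gripper": [-0.15,-0.15,-0.15,-0.15,-0.15,-0.15]}}

```text
clock: 21.8
eef_pos: [508.0, 286.6, 203.8]
tool_rot: [-3.142, 0.0, 1.369]
force: [0.3, 1.2, -0.1]
width: 36.3
```

Call:
{"fn": "step_arm", "kwargs": {"linear": [[0,0,-10],[0,0,-25],[0,0,-50],[0,0,-90],[20,0,-130],[60,0,-130],[60,0,-130],[60,0,-130]], "yaw": [0,0,0,0,0,0,0,0], "gripper": [-0.15,-0.15,-0.15,-0.15,-0.15,-0.15,-0.15,-0.15]}}

```text
clock: 22.47
eef_pos: [519.5, 348.5, 335.3]
tool_rot: [3.141, -0.003, 1.373]
force: [-0.1, 0.0, -0.6]
width: 36.0
```

```bash
python3 rim.py
python3 - <<'E'
from h import *
for n in('side','top'):
    d=cams.get_image(n);save(n+'F',d['frame'])
    if n=='top':
        P,u,v=cloud(d)
        for r in cams.regions_of('top','potato0'):
            m=r['pixels'][v,u];print(r['conf'],r['pixel'],np.median(P[m],0).round(0))
        for t in('sauce','shaker','ramekin','pan','turner'):
            for r in cams.regions_of('top',t)[:1]: print(t,r['pixel'])
    c=P if n=='top' else cloud(d)[0]
    c=c[(abs(c[:,0]-379)<14)&(abs(c[:,1]+203)<14)&(c[:,2]>150)&(c[:,2]<215)];print('cap z',np.percentile(c[:,2],[90,98]))
s=ctrl.read_state();print(s['eef_pos'],s['force'],s['width'])
E
```

```text
before side back y 61.2 z 208.1 slope -0.0279
before side lip y -81.1 z 194.5 slope 0.0035
now side back y 60.0 z 208.7 slope -0.0187
now side lip y -81.9 z 194.0 slope 0.0028
before top back y 63.6 z 209.6 slope -0.0002
before top lip y -78.1 z 194.9 slope 0.0090
now top back y 63.3 z 209.6 slope 0.0066
now top lip y -79.0 z 194.8 slope 0.0057
cap z [195.35502537 196.12926892]
0.89 [315.2, 314.1] [449. -59.  43.]
0.87 [296.9, 314.8] [451. -19.  51.]
0.8 [345.2, 309.6] [ 458. -117.   43.]
0.64 [301.8, 342.2] [398. -26.  51.]
0.57 [332.7, 349.3] [375. -89.  43.]
sauce [195.2, 223.5]
shaker [267.7, 231.9]
ramekin [320.0, 234.6]
pan [300.9, 305.5]
turner [481.1, 245.4]
cap z [196.2460732  197.46441246]
[520.00813336 345.21930936 333.92281075] [-0.08167406  0.13805105  0.39932423] 36.122735937033475
```

View pics/sideF.png

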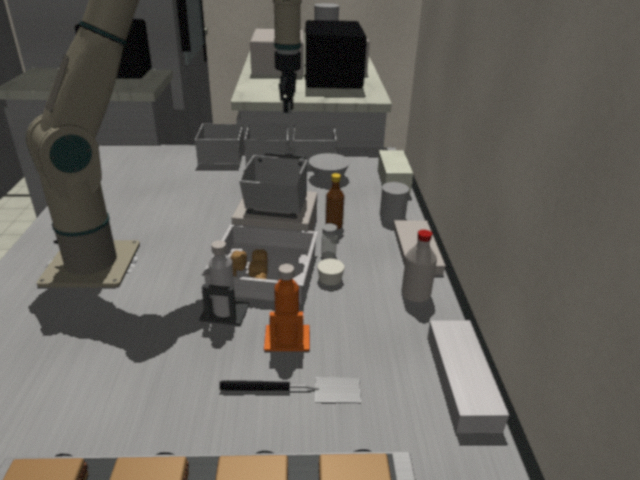

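View pics/topF.png

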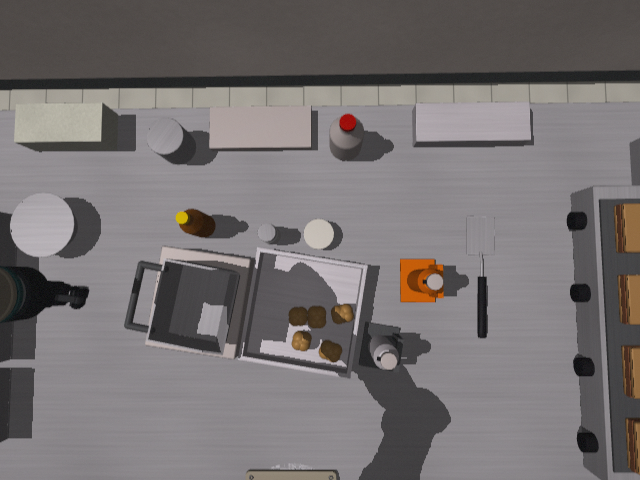

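The final top view shows all five potatoes in the pan at (297,315), (315,315), (344,311), (301,341) and (331,350). The tub is empty and upright, and the pan and bystanders are unmoved. The cap is up and the gripper is clear, so I'm handing in.

Call:
{"fn": "step_arm", "kwargs": {"linear": [[0,0,0],[0,0,0],[0,0,0],[0,0,0]], "yaw": [0,0,0,0], "gripper": [-0.15,-0.15,-0.15,-0.15]}}

```text
clock: 23.3
eef_pos: [519.9, 345.7, 333.9]
tool_rot: [-3.142, -0.0, 1.369]
force: [-0.1, 0.2, -0.9]
width: 36.4
```

Run:
```python
from h import *
print(ctrl.read_state()['clock']); print(ctrl.finish_job())
```

```text
23.3
the job is handed in; nothing more can be done
None
```

The job is done and handed in at 23.3 s. I pressed the grey can's white cap fully down and let it spring back. Then I rocked the tub by its bar to about 1.68 rad with its front edge on the block, rocked it back upright, let go and moved clear.

**Last checks:**
- **Potatoes:** all five are in the pan and the tub is empty.
- **Tub:** it stands upright, with rim and lip within about 1 mm of their starting position in both the top and side cameras.
- **Cap:** its top is back up at about 194 mm.
- **Pan and bystanders:** they look unmoved in the before and after pictures.

**Possible concern:** when the cap hit its end stop, the force briefly reached 47 N. It was made with the closed fingertips, not the arm or gripper body, and is well below the 120 N wrist limit. If fingertip contact counts toward the 40 N limit, that moment was over it.

**Disagreement:** the side camera read y about 3–5 mm lower than the top camera for the tub, block and cap. I relied on the top and wrist cameras, and the centred grasp confirmed them.

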